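# Fit the blue stop on the drilling board

## Task

Take the blue stop off its display peg, lifting it so that its slot clears the peg's upturned tip, and carry it to the white drilling board. Stand it there upright across the dark pin with its hole still about a finger's width short of the pin, let go, then nudge it along until the hole drops over the pin and the foot lies flat on the board. Do not let it fall over, and leave the yellow stop and the other things where they are.

Things in the scene. Friction and masses are not known exactly. Their poses are not given: they have to be found in the camera images.
- stop_center (a point): Centre of the upright of the BLUE stop, 50 mm over its underside. A loose inverted-T metal part, 140 to 280 g, 100 mm tall: foot 90 (its x) x 50 (y) x 8 mm thick; across its middle stands an upright 10 mm thick (x), 50 mm wide (y), reaching 100 mm over the underside. z up. At the start it hangs upright on a peg, its x along the peg, -x towards the peg's free tip.
- stop_slot (a point): Centre of the closed slot right through the blue stop's upright: 18 mm wide (y), 30 mm tall, from 30 to 60 mm over the underside. It hangs on the peg by the slot's top edge. Above the slot is a solid 40 mm tall tab, the place to grip (fingers closing along the stop's x). Same axes as the stop.
- stop_hole (a point): Centre, at the foot's underside, of the blue stop's round locating hole, 14 mm diameter, through the 8 mm foot, at x = -27 mm, y = 0 of the stop; the foot's -x edge lies 18 mm farther out. Same axes as the stop.
- stop: The blue stop again, origin in the middle of the foot's underside, same axes.
- spare: YELLOW stop of the same shape and size as the blue one, hanging on the other peg (which peg is which varies); leave it there; its top is 184 mm over the table. Origin in the middle of its foot's underside.
- stand: Fixed open wooden rack, 260 (y) x 180 mm tall: two posts and a crossbar. Origin on the table, under the middle of the crossbar's front face. Two 7 mm steel pegs stick out along -x at y = +65 and -65 mm, axis 140 mm up, 95 mm long, the end turned up to 15.5 mm over the axis. Stops hang about 60 mm out: raise 12 to 23 mm (best 17), draw 105 mm along -x (foot clear of tip), then lift.
- board: Fixed white drilling board 180 (x) x 160 (y) x 18 mm thick, origin on the table under its centre; an aluminium fence 30 mm tall runs along its +x edge, and a wooden offcut lies near the corner at +x, -y. Board and peg rack may swap sides of the table.
- pin (a point): Fixed dark steel pin on the board, 10 mm diameter, 6 mm tall, its upper half tapering to 5 mm. Point: on its axis at the board's top face, 18 mm over the table, at x = -45 mm, y = 0 of the board. A foot set down across the pin's head rests tilted by some 6 degrees and slides on it when its edge is pushed, until the hole drops. A foot put flat beside the pin would be stopped by its side.
- offcut: Small loose wooden block 50 x 34 x 20 mm lying on the board near its +x, -y corner, in front of the fence; leave it. Origin under its centre.
- drill: Cordless drill lying on its side near the table's left edge; leave it. Origin under it.
- screws: Clear jar with blue cap, 68 mm across, 85 mm tall, on the right; leave it. Origin under its centre.
- tray: Yellow open divided tray 120 x 180 x 35 mm, on the right; leave it. Origin under its centre.
- driver: Red-handled screwdriver lying on the table in the middle, roughly along the robot's x, between the rack and the board; leave it.
- glue: White bottle with orange cap, 60 mm across, 130 mm tall, on the left; leave it. Origin under its centre.
There are look-alikes about, which are no part of the job. What is shaped like the stop but red is not meant.

How it is judged (in metres and radians):
On the way, in this order (a step that is already met when the one before it is completed fails the run):
1. the blue stop is off the peg, in front of the tip and still held up (x of stop in the frame of stand below -0.112 m and height (world z) of stop above 0.06 m and contact force between the fingers and stop above 0.5 N), for 0.1 s.
2. it stands on the drilling board, let go, with its hole still off the pin (contact force between the fingers and stop below 0.05 N and contact force between stop and board above 0.5 N and horizontal distance between stop_hole and pin between 0.006 and 0.08 m and linear speed of stop below 0.02 m/s and angle between stop's own z axis and vertical below 0.35 rad), for 0.2 s.
At the end, for the whole second after the job is handed in: The blue stop is at rest on the drilling board, let go, with the pin in its hole (axes within 5 mm), its foot down flat on the board (within 2 mm and 0.04 rad), any way round; the yellow stop still hangs within 30 mm of where it was (horizontal distance between stop_hole and pin below 0.005 m and z of stop_hole in the frame of pin between -0.003 and 0.002 m and angle between stop's own z axis and vertical below 0.04 rad and linear speed of stop below 0.02 m/s and contact force between the fingers and stop below 0.05 N and distance of spare from where it was at the start of the episode below 0.03 m); the robot touches nothing.
It fails at once if the blue stop tipped over (more than 0.7 rad) (angle between stop's own z axis and vertical above 0.7 rad).
It fails at once if the yellow stop moved by more than 40 mm (distance of spare from where it was at the start of the episode above 0.04 m).
It fails at once if another thing on the table or board moved by more than 30 mm (distance of any of offcut, drill, screws, tray, driver, glue from where it was at the start of the episode above 0.03 m).
It also fails if it takes over 72 s, if anything falls off the work surface, if the arm or the gripper's body presses on something with over 40 N, if the wrist force passes 120 N, or if a joint passes its speed limit or range.

## Robot

A 6-joint arm with a two-finger parallel gripper is mounted at the origin on the work surface. World frame = base frame: x ahead of the robot, y to its left, z up, the work surface at z = 0. Lengths are in mm, angles in degrees, forces in N, time in s.
With the tool pointing down it reaches from about 325 to 900 mm from the base axis. Payload 6.1 kg.
Tool frame: the origin (TCP) lies at the very end of the fingers, on their centre line; the grasp point (between the pads) lies 19 mm behind it; x points along the fingers, y is the direction in which the jaws open and shut, and the axes are right-handed (so a half turn about x gives the same grasp; the last joint's range is limited). The gripper opens to 85 mm and grips with 20 to 120 N. Pads are 22 mm wide; open, the fingers measure 114 mm over their backs; the gripper's body (76 mm by 85 mm) begins 54 mm behind the grasp point. The pads swing forward as they close: fully open they stand 13 mm farther back than shut.
Start: joints at [-7.225, 12.628, 87.462, -0, 79.91, -7.225], TCP at [624.993, -0.003, 231.3] pointing down, gripper open.
Joint ranges: [-170.65, 170.65], [-52.31, 119.04], [5.05, 147.46], [-71.25, 251.25], [11.57, 151.72], [-153.62, 153.62]. Speed limits (degrees/s): [147.25, 147.25, 172.46, 180, 180, 180].

## Interface

Orientations are given as [roll, pitch, yaw] about the fixed x, y, z axes, in that order (R = Rz(yaw) Ry(pitch) Rx(roll)).
In Python, from rig import get_state, read_camera, finish_job gives the robot as it stands.
- The arm moves only by the shell command python3 -m crank 'ROWS' [FORCE]. ROWS is text: rows parted by semicolons, each of 7 numbers parted by spaces: the shift along the tool's x, y, z in cm, then the turn, a rotation vector about the tool's x, y, z in degrees, then the opening, from 0 (shut) to 1 (fully open). A call has 1 to 5 rows; each row is the pose to reach, as a shift and turn from the pose measured when the call began, along the tool's axes at that moment; what a row does not reach only later rows make up. A row lasts 1/10 s, in which the tool goes at most 50 mm and 8.59 degrees, less where a joint would pass 70% of its speed; a pose out of reach is approached as far as the arm can. A call with a gripper value outside its range is refused whole. The fingers move at their own pace and stop on an object; FORCE is the grip in N (left out, the last holds). Time passes only in rows, so rows that repeat a pose let the fingers close. It gives the time, the measured TCP pose, the force and the opening at its end, in the units of the state.
- get_state(): the state, without advancing time (a new reading comes with each control period).
- read_camera(name): name is "scene" or "side" or "wrist"; returns a dict with "img" (480x640x3 uint8, blue, green, red), "vertical_fov" (degrees; the focal length in pixels is half the picture's height over the tangent of half this angle, whatever the lens; pixels are square), "cx", "cy" (the principal point, pixels), "k1" (the pictures are not rectified: a ray, as slopes to the right and down, at radius r is drawn at 1 + k1 r^2 times it, then the intrinsics apply), "origin" and "orientation" of the camera in the world. Camera axes: x right, y down, z forward; pixel columns grow to the right and rows downward; lengths in mm; the calibration is good to about 2 mm. A picture is of the moment at which its call begins. There is no depth.
- finish_job(): hands the job in, once; it reports no verdict.
The state is a dict: "time_s": time; "q": joint angles; "joint_velocities": joint speeds; "tau": joint torques, N m; "position": TCP position; "ee_rot": TCP orientation; "force": force on the tool from outside, world axes, zero at the start; "wrist_torque": the same for the moment, N m; "grip_width": finger opening in mm.
Only numpy, scipy, OpenCV 4.12 (cv2) and the standard library are available. Lean on these libraries where they do the work, as an engineer would, in place of code of your own. Each camera call takes 0.05 s, during which the arm holds its last target.

## Working session

There is one attempt and no reset: what is moved stays moved. The work goes in short steps, Python scripts to look and compute and a shell command to move; the robot and the scene stay as the last step left them, time stands still between calls to the robot, and variables do not carry over. Pictures are saved under pics/ and viewed, and the job is handed in when it is done.

```bash
ls; mkdir -p pics; python3 - <<'E'
from rig import *
import cv2
s=get_state();print(s)
for n in["scene","side","wrist"]:
    c=read_camera(n);cv2.imwrite(f"pics/{n}0.png",c["img"]);print(n,{k:v for k,v in c.items() if k!="img"})
E
```

```text
pics
{'time_s': 0.0, 'q': array([-7.22499595e+00,  1.26762533e+01,  8.75257817e+01, -1.49572974e-03,
        7.99093582e+01, -7.22413792e+00]), 'joint_velocities': array([-0.10715686, -0.05391712, -0.02861406,  0.0673923 , -0.05720187,
       -0.02109412]), 'tau': array([-5.06932320e-04, -4.96913910e+01, -3.89390445e+01, -4.46828235e-04,
        1.12446505e-02,  2.49123751e-06]), 'position': array([6.24398323e+02, 6.38185161e-02, 2.30188141e+02]), 'ee_rot': array([-96.46700715,  89.88859712, 173.53239831]), 'force': array([-0.43549766, -0.75609243, -0.28221437]), 'wrist_torque': array([ 0.02605902, -0.01797789, -0.00785464]), 'grip_width': 85.24401736741827}
scene {'vertical_fov': 53.058780555423375, 'cx': 317.98430594036824, 'cy': 233.01136329967, 'k1': -0.07282951167789925, 'origin': array([1204.11021534, -371.11739632,  896.49238383]), 'orientation': array([-1.33926098e+02,  1.12966445e-01,  6.31370647e+01])}
side {'vertical_fov': 50.86428701877583, 'cx': 328.3563981755331, 'cy': 244.7146683265445, 'k1': -0.02252683115342025, 'origin': array([ -47.76590128, -841.63472451,  858.71874879]), 'orientation': array([-126.41389454,    0.98903315,  -32.29208483])}
wrist {'vertical_fov': 62.6344416024396, 'cx': 320.3705648510394, 'cy': 234.27991743225715, 'k1': -0.06055289113820856, 'origin': array([624.60386289,  79.66939911, 372.50059226]), 'orientation': array([ 1.62148393e+02,  5.79043536e-02, -4.93324738e-02])}
```

View pics/scene0.png

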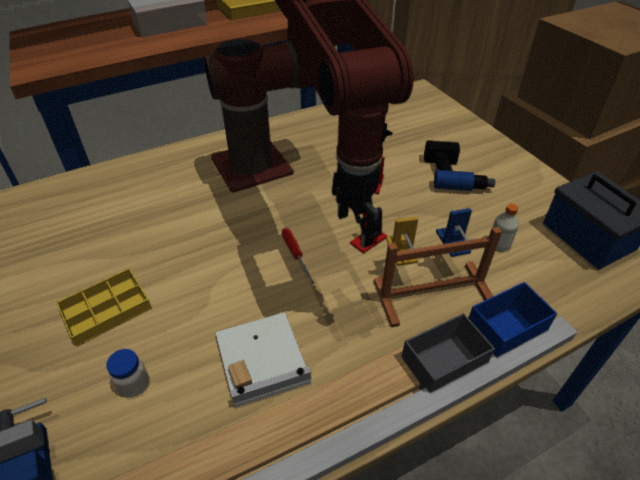

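View pics/side0.png

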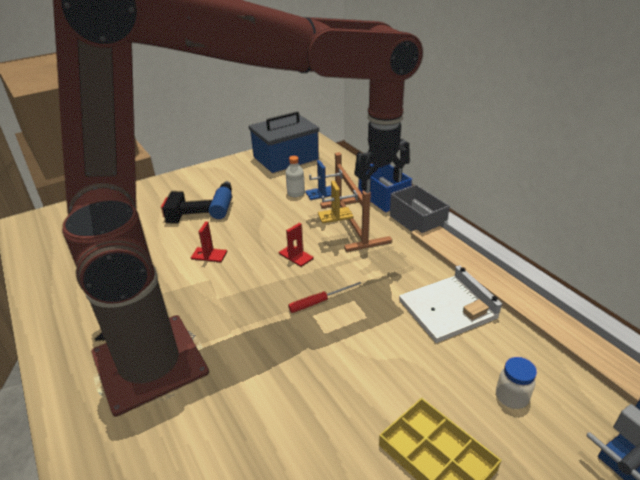

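View pics/wrist0.png

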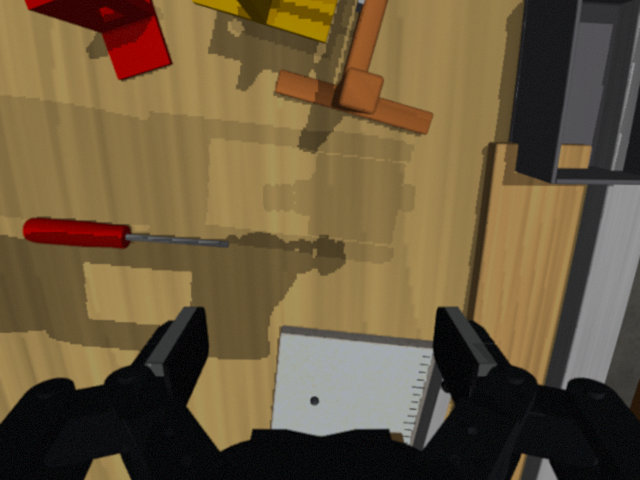

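```bash
cat > h.py <<'E'
import numpy as np, cv2
from scipy.spatial.transform import Rotation as Rn
from scipy.optimize import least_squares
def rot(o): return Rn.from_euler('xyz',o,degrees=True).as_matrix()
def K(c):
    f=240/np.tan(np.radians(c["vertical_fov"])/2); return f
def ray(c,uv):
    f=K(c); d=np.array([(uv[0]-c["cx"])/f,(uv[1]-c["cy"])/f])
    s=d.copy()
    for _ in range(30): s=d/(1+c["k1"]*(s@s))
    v=rot(c["orientation"])@np.array([s[0],s[1],1]); return np.array(c["origin"]),v/np.linalg.norm(v)
def proj(c,P):
    p=(np.atleast_2d(P)-c["origin"])@rot(c["orientation"]); s=p[:,:2]/p[:,2:]
    r2=(s**2).sum(1,keepdims=True); s=s*(1+c["k1"]*r2); return s*K(c)+[c["cx"],c["cy"]]
def onz(c,uv,z):
    o,v=ray(c,uv); return o+v*(z-o[2])/v[2]
def tri(obs):
    A=np.zeros((3,3));b=np.zeros(3)
    rs=[ray(c,uv) for c,uv in obs]
    for o,v in rs:
        M=np.eye(3)-np.outer(v,v);A+=M;b+=M@o
    P=np.linalg.solve(A,b); return P,[np.linalg.norm((np.eye(3)-np.outer(v,v))@(P-o)) for o,v in rs]
import pickle
def snap(tag,names=("scene","side","wrist")):
    from rig import read_camera
    d={n:read_camera(n) for n in names}
    pickle.dump(d,open(f"pics/{tag}.pkl","wb"))
    return d
def load(tag): return pickle.load(open(f"pics/{tag}.pkl","rb"))
def crop(c,x,y,w,h,s,name):
    im=cv2.resize(c["img"][y:y+h,x:x+w],None,fx=s,fy=s,interpolation=cv2.INTER_CUBIC)
    im=cv2.convertScaleAbs(im,alpha=1.5,beta=15)
    for i in range(0,w,20):
        cv2.putText(im,str(x+i),(i*s,8),0,.3,(255,255,255),1); cv2.line(im,(i*s,9),(i*s,13),(255,255,255),1)
    for j in range(0,h,20):
        cv2.putText(im,str(y+j),(0,j*s+3),0,.3,(255,255,255),1)
    cv2.imwrite(f"pics/{name}.png",im)
E
python3 - <<'E'
from h import *
d=snap("s1")
crop(d["scene"],360,190,160,120,5,"c1")
crop(d["side"],280,140,130,120,5,"c2")
crop(d["scene"],200,300,130,110,5,"c3")
crop(d["side"],390,255,120,90,6,"c4")
E
```

```text
(no output)
```

View pics/c1.png

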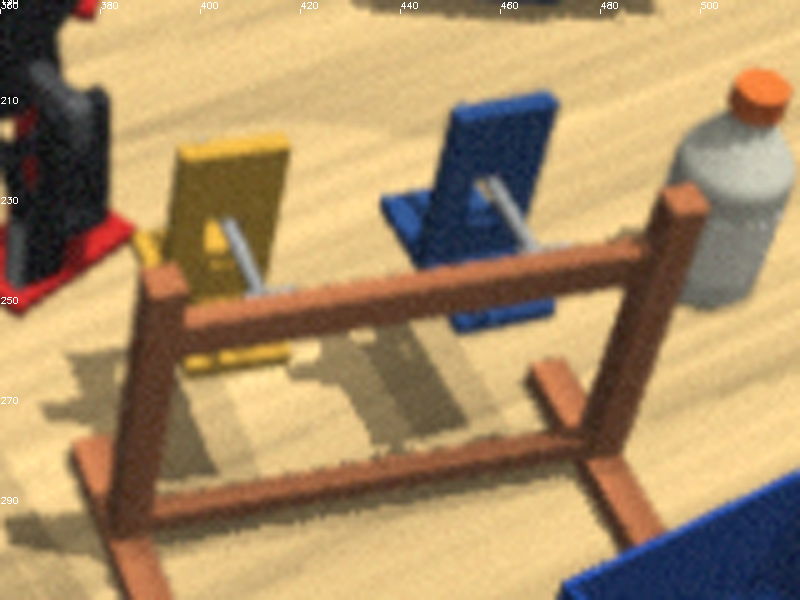

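View pics/c2.png

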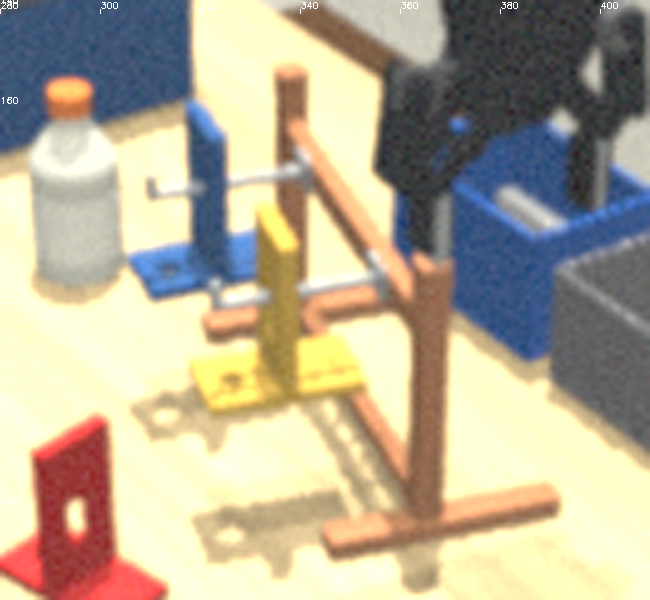

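View pics/c3.png

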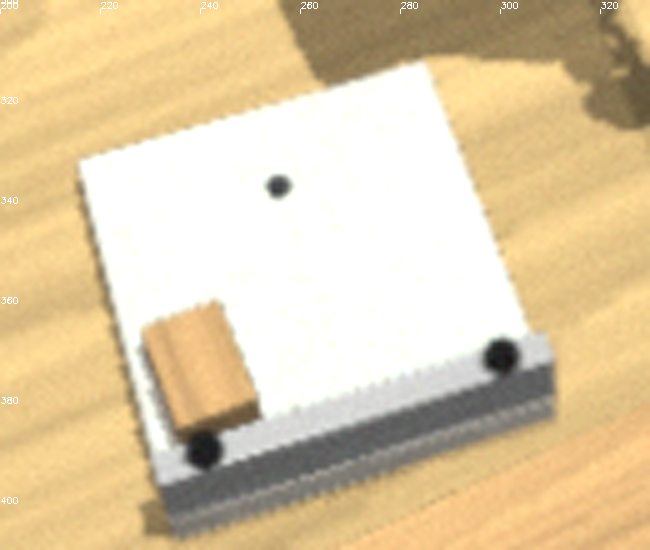

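View pics/c4.png

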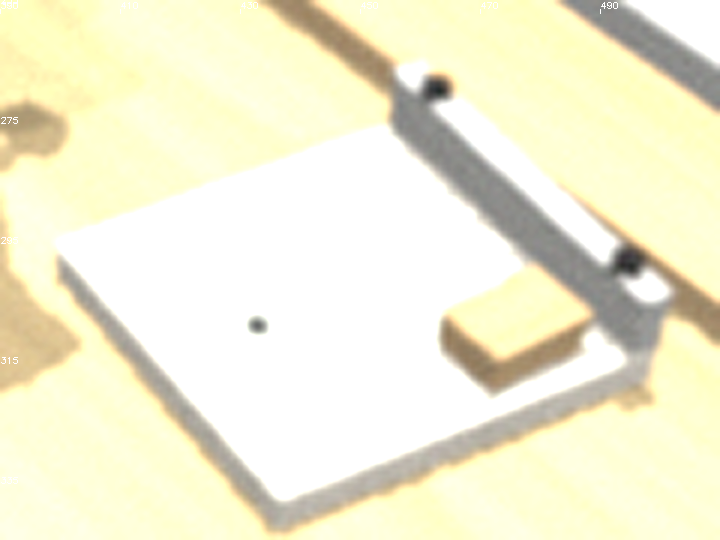

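```bash
python3 - <<'E'
from h import *
d=load("s1");sc,si,w=d["scene"],d["side"],d["wrist"]
# rough board
for n,a,b in [("pin top",(255.8,337),(433,308.7)),("board nw",(285,312.5),(454.5,275.5)),("board sw",(216,332),(400,295)),("blue peg tip",(457.2,225.5),(310,176.2)),("yel peg tip",(405,234),(323,196.5)),
 ("post L top",(497,229),(337.5,155)),("postR top",(393,247),(366,192))]:
    P,e=tri([(sc,a),(si,b)]);print(n,P.round(1),np.round(e,1))
print(rot(np.array([-96.467,89.8886,173.532])).round(3))
crop(sc,430,200,60,60,12,"d1");crop(si,300,150,60,60,12,"d2")
E
```

```text
pin top [ 618.5 -226.8   19.3] [0.1 0.1]
board nw [ 667.6 -197.4  107.3] [31.8 31.8]
board sw [ 558.3 -251.5   64. ] [60.5 60.5]
blue peg tip [606.8 307.6 126.3] [11.4 11.4]
yel peg tip [575.  179.8 129.1] [13.4 13.4]
post L top [704.3 320.7 175.1] [1.8 1.8]
postR top [644.6  88.1 176.4] [1.3 1.3]
[[-0.002  1.    -0.   ]
 [ 0.    -0.    -1.   ]
 [-1.    -0.002 -0.   ]]
```

View pics/d1.png

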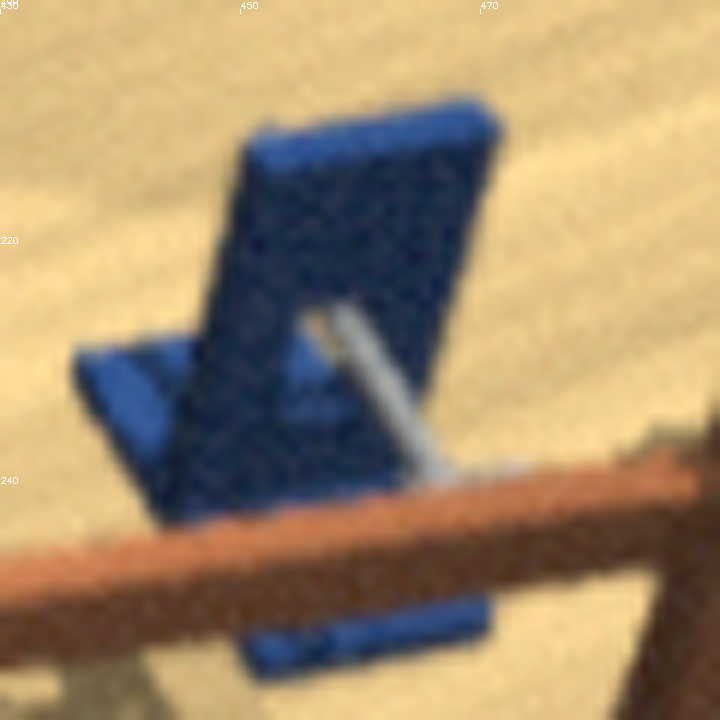

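View pics/d2.png

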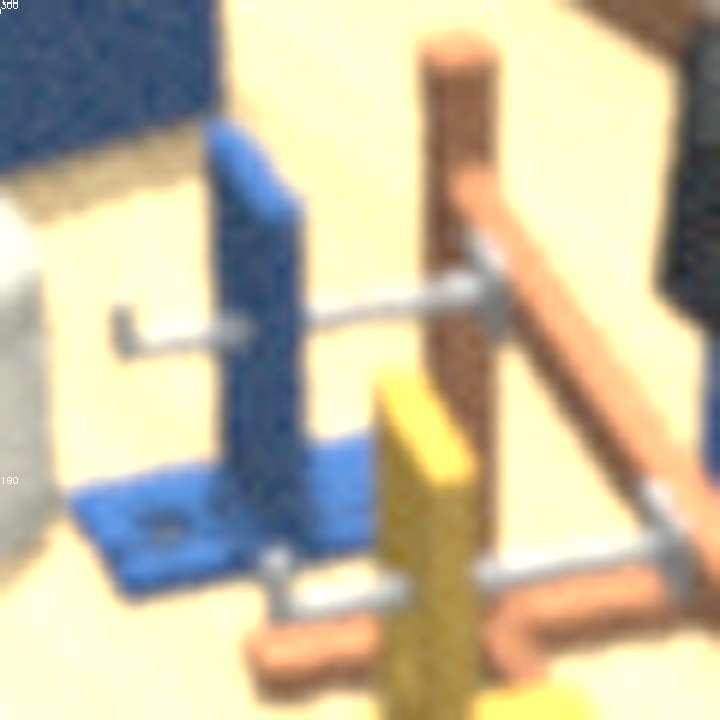

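```bash
cat > fit.py <<'E'
from h import *
def fit(obs,x0,six=False):
    # obs: (cam, body point, uv); x=(x,y,z,yawdeg[,rx,ry])
    def T(x,p):
        R=Rn.from_euler('ZYX',[x[3],x[5] if six else 0,x[4] if six else 0],degrees=True).as_matrix()
        return R@np.array(p)+x[:3]
    f=lambda x:np.concatenate([(proj(c,T(x,p))[0]-uv) for c,p,uv in obs])
    r=least_squares(f,x0,loss='soft_l1'); return r.x,f(r.x).reshape(-1,2)
E
python3 - <<'E'
from fit import *
d=load("s1");sc,si=d["scene"],d["side"]
S=lambda u,v:(430+u/12-.46,200+v/12-.46)
D=lambda u,v:(300+u/12-.46,150+v/12-.46)
obs=[(sc,(5,-25,100),S(253,163)),(sc,(5,25,100),S(499,133)),(sc,(-5,25,100),S(480,98)),(sc,(-5,-25,100),S(260,133)),
(sc,(-45,-25,8),S(76,352)),(sc,(45,-25,0),S(260,682)),(sc,(45,25,0),S(490,637)),(sc,(45,25,8),S(492,600)),
(si,(-5,25,100),D(207,121)),(si,(-5,-25,100),D(275,217)),(si,(5,-25,100),D(301,205)),(si,(5,25,100),D(236,122)),
(si,(-45,25,8),D(67,492)),(si,(-45,-25,8),D(125,588)),(si,(-27,0,8),D(163,520))]
x,r=fit(obs,[640,300,84,10]);print("stop",x.round(2));print(r.round(1))
B=[(sc,(-90,-80,18),(215.6,331.6)),(sc,(-90,80,18),(284.8,311.8)),(sc,(-45,0,24),(255.4,336.5)),(si,(-45,0,24),(432.6,308.3)),
(si,(-90,80,18),(399.5,295.3)),(si,(-90,-80,18),(436,338)),(sc,(90,80,48),(304.5+4,370)),(si,(90,-80,18),(389.5+105,255+59)),]
x,r=fit(B,[660,-220,0,10]);print("board",x.round(2));print(r.round(1))
R=[(sc,(18,-130,180),(393,247)),(sc,(18,130,180),(497,229)),(si,(0,0,140),(0,0))]
for n,a,zs in [("L",(497,229),0)]:
    pass
E
```

```text
stop [623.63 282.96  83.94 -12.51]
[[ 1.   0.3]
 [ 0.5 -0.8]
 [ 0.  -0.7]
 [-1.6 -0. ]
 [-0.4 -0.4]
 [-0.2  0.3]
 [-0.1  0.1]
 [ 0.5  0.8]
 [-0.3  0.6]
 [-0.4  0.1]
 [ 0.8  0.5]
 [ 0.5 -0.1]
 [-0.3 -0.4]
 [ 0.  -0.4]
 [-0.   0.1]]
board [ 661.27 -232.74   -2.38   -7.33]
[[-0.5 -0.4]
 [ 0.1 -0.2]
 [-0.1 -0.7]
 [-0.   0. ]
 [-1.   0.1]
 [-0.1  0.7]
 [ 2.   1.8]
 [ 5.  -0.2]]
```

```bash
python3 -m crank '-1.5 0 -4 3 0 0 0.6; -3 0 -8 6 0 0 0.4; -3 0 -12 9 0 0 0.3; -3 0 -16 13 0 0 0.3; -3 0 -20 13 0 0 0.3'
```

```text
time_s: 0.8
position: [624.7, 201.6, 261.2]
ee_rot: [-107.0, 90.0, 149.8]
force: [1.0, -0.3, 0.3]
grip_width: 25.9
```

```bash
python3 - <<'E'
from h import *
from rig import get_state
s=get_state();print(s['position'],rot(s['ee_rot']).round(3))
d=snap("s2",("wrist",));cv2.imwrite("pics/w2.png",d["wrist"]["img"]);print(proj(d["wrist"],[[623,283,184]]))
E
```

```text
[624.68349741 201.57728281 261.17828665] [[-0.     0.974 -0.227]
 [ 0.    -0.227 -0.974]
 [-1.    -0.    -0.   ]]
[[282.97302274 109.40231053]]
```

View pics/w2.png

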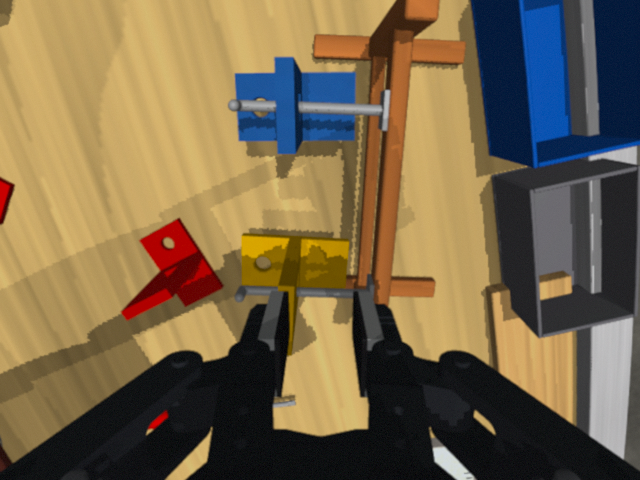

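```bash
python3 -m crank '0 -1 -2.5 0 0 0 0.3; 0 -2 -5 0 0 0 0.3; 0 -2 -5 0 0 0 0.3; 0 -2 -5 0 0 0 0.3'; python3 - <<'E'
from h import *
from rig import get_state
s=get_state();print(s['position'],rot(s['ee_rot']).round(3))
d=snap("s3",("wrist",));cv2.imwrite("pics/w3.png",d["wrist"]["img"])
crop(d["wrist"],210,60,200,150,4,"w3c")
crop(load("s2")["wrist"],220,40,180,130,4,"w2c")
E
```

```text
time_s: 1.25
position: [615.1, 261.3, 260.9]
ee_rot: [-151.6, 89.8, 105.7]
force: [-0.8, -0.1, -0.0]
grip_width: 25.7
[615.05892298 261.29973809 260.91526959] [[-0.001  0.975 -0.22 ]
 [ 0.004 -0.22  -0.975]
 [-1.    -0.002 -0.003]]
```

View pics/w3.png

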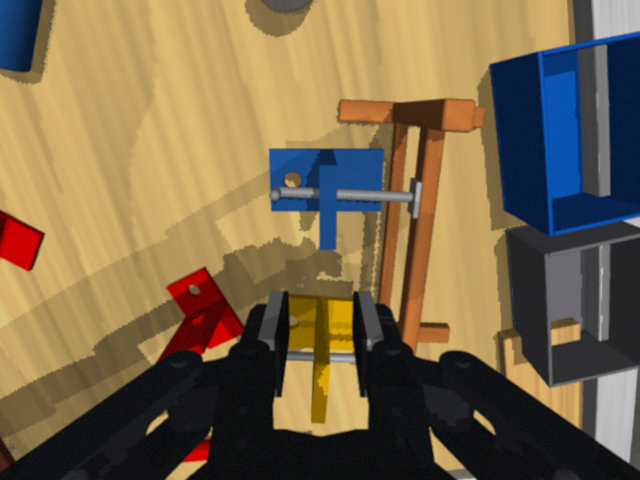

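View pics/w2c.png

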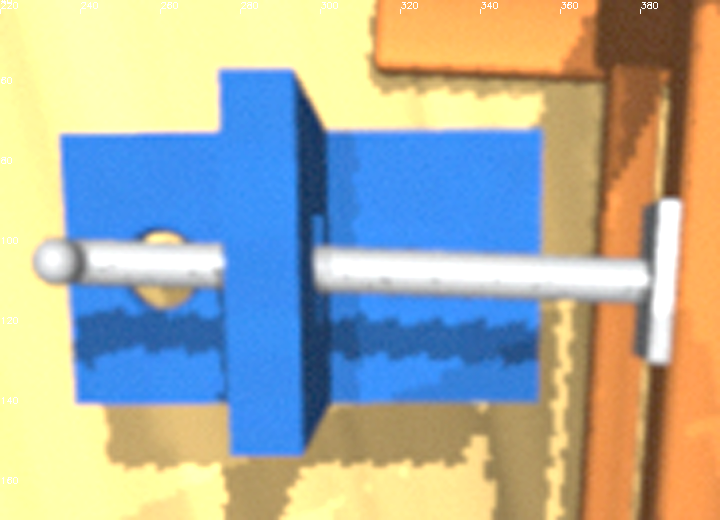

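View pics/w3c.png

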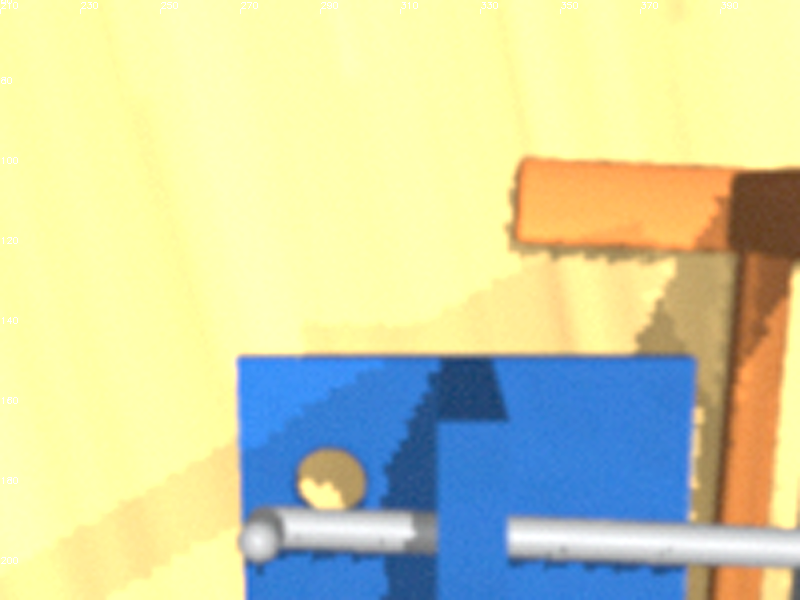

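```bash
python3 - <<'E'
from fit import *
a=load("s2")["wrist"];b=load("s3")["wrist"];d=load("s1");sc,si=d["scene"],d["side"]
A=lambda u,v:(220+u/4-.4,40+v/4-.4)
B=lambda u,v:(210+u/4-.4,60+v/4-.4)
o=[(a,(-5,25,100),A(220,70)),(a,(5,25,100),A(292,70)),(a,(-5,-25,100),A(232,455)),(a,(5,-25,100),A(303,455)),
(a,(-45,25,8),A(62,134)),(a,(-45,-25,8),A(77,402)),(a,(45,25,8),A(542,130)),(a,(45,-25,8),A(539,401)),
(b,(-5,25,100),B(437,420)),(b,(5,25,100),B(508,420)),(b,(-5,-25,100),(320,249)),(b,(5,-25,100),(336,249)),
(b,(-45,25,8),B(238,356)),(b,(45,25,8),B(693,356)),(b,(-45,-25,8),(270.5,211)),(b,(45,-25,8),(383,211))]
x,r=fit(o,[623,283,84,-12]);print(x.round(2));print(r.round(1).tolist())
x,r=fit(o,[623,283,84,-12,0,0],True);print(x.round(2))
print("tip",tri([(a,A(60,260)),(b,B(262,537))]),"base",tri([(a,A(650,280)),(b,(414.5,197))]))
print("tip",tri([(a,A(60,260)),(b,B(262,537)),(si,(309.6,177))]))
t=onz(a,A(60,260),153)-onz(a,A(650,280),140);print(np.degrees(np.arctan2(-t[1],-t[0])),t)
t=onz(b,B(262,537),153)-onz(b,(414.5,197),140);print(np.degrees(np.arctan2(-t[1],-t[0])),t,onz(b,B(262,537),153))
# rack feet yaw: along crossbar
E
```

```text
[624.34 284.21  81.53 -12.73]
[[-0.4, -0.0], [0.7, -0.3], [0.1, 0.1], [0.3, -0.1], [-0.6, 0.0], [-0.1, 0.9], [-0.0, -0.3], [-0.3, 0.0], [0.4, 0.0], [0.5, 0.0], [-0.7, -0.2], [0.1, -0.2], [-0.4, 0.4], [0.6, 0.4], [0.5, -0.2], [-2.3, -0.2]]
[ 6.2454e+02  2.8424e+02  8.1550e+01 -1.2720e+01  6.0000e-02 -1.6000e-01]
tip (array([591.52906866, 293.35549113, 149.39069602]), [np.float64(0.05487086447277432), np.float64(0.05487086447268645)]) base (array([680.97104111, 269.48520313, 143.48396645]), [np.float64(0.5508422679115932), np.float64(0.5508422679116673)])
tip (array([590.70182705, 293.23471422, 145.82823568]), [np.float64(0.3693213974327772), np.float64(0.5560164558707347), np.float64(0.4177521928149352)])
-15.095284399048756 [-88.62501706  23.90503989  13.        ]
-15.706076987454193 [-90.12383702  25.34298249  13.        ] [592.0559656  293.98596912 153.        ]
```

```bash
python3 -m crank '0 0.4 -2.4 0 0 0 0.3; 3 0.4 -2.4 0 0 0 0.3; 5 0.4 -2.4 0 0 0 0.3; 5 0.4 -2.4 0 0 0 0.3'; python3 - <<'E'
from h import *
from rig import get_state
s=get_state();print(s['position'],rot(s['ee_rot']).round(3))
d=snap("s4")
cv2.imwrite("pics/w4.png",d["wrist"]["img"])
crop(d["side"],290,120,100,90,8,"si4")
E
```

```text
time_s: 1.7
position: [622.8, 281.1, 206.7]
ee_rot: [-86.1, 89.6, 171.1]
force: [-1.6, -0.3, -0.6]
grip_width: 25.7
[622.75203831 281.14262863 206.69932469] [[-0.008  0.975 -0.223]
 [ 0.001 -0.223 -0.975]
 [-1.    -0.008  0.001]]
```

View pics/w4.png

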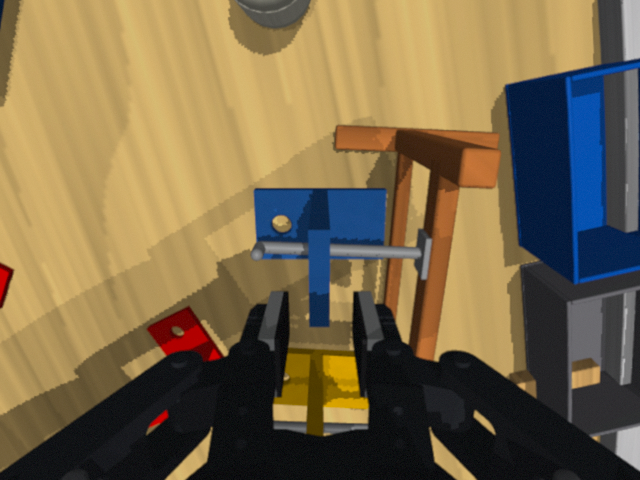

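View pics/si4.png

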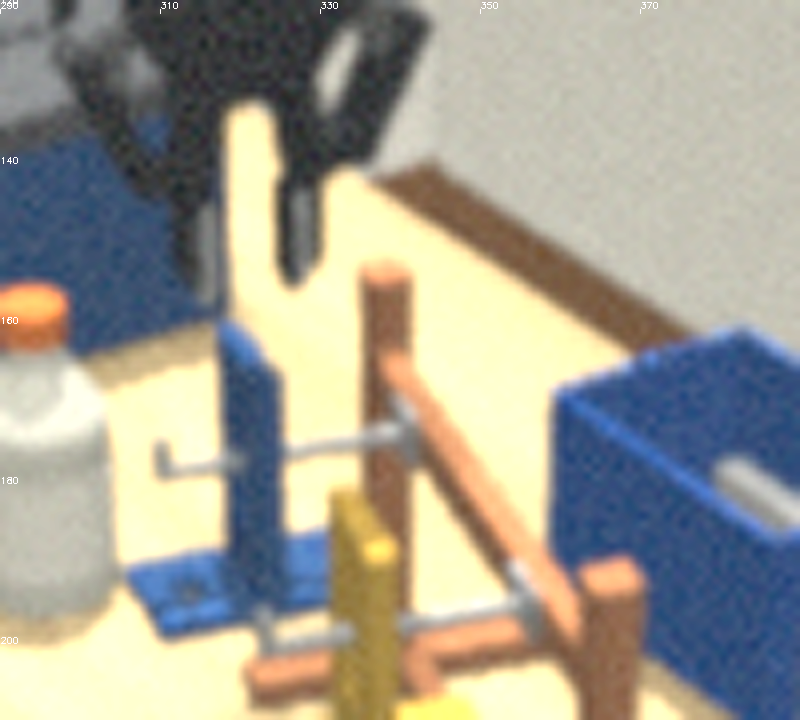

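```bash
python3 -m crank '2.5 0.1 -0.3 0 0 0 0.3; 5 0.1 -0.3 0 0 0 0.3; 5 0.1 -0.3 0 0 0 0.3; 5 0.1 -0.3 0 0 0 0.3'
```

```text
time_s: 2.25
position: [627.5, 285.2, 163.8]
ee_rot: [174.4, 89.7, 71.5]
force: [-0.2, -0.1, 0.6]
grip_width: 25.8
```

```bash
python3 - <<'E'
from h import *
from rig import get_state,read_camera
s=get_state();print(s['position'],rot(s['ee_rot']).round(3))
d=snap("s5")
s=get_state();print(s['position'],s['grip_width'])
crop(d["side"],290,120,100,90,8,"si5")
cv2.imwrite("pics/w5.png",d["wrist"]["img"])
E
```

```text
[627.5067792  285.18765281 163.7839787 ] [[ 0.001  0.975 -0.223]
 [ 0.004 -0.223 -0.975]
 [-1.     0.    -0.005]]
[628.34755555 285.69099785 165.16143389] 25.707657630346766
```

View pics/w5.png

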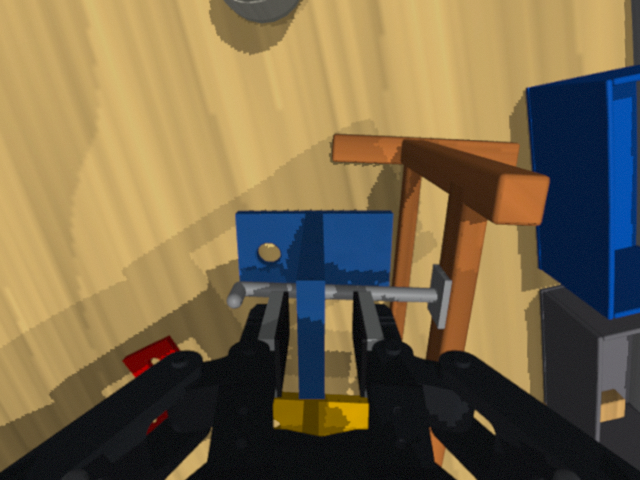

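View pics/si5.png

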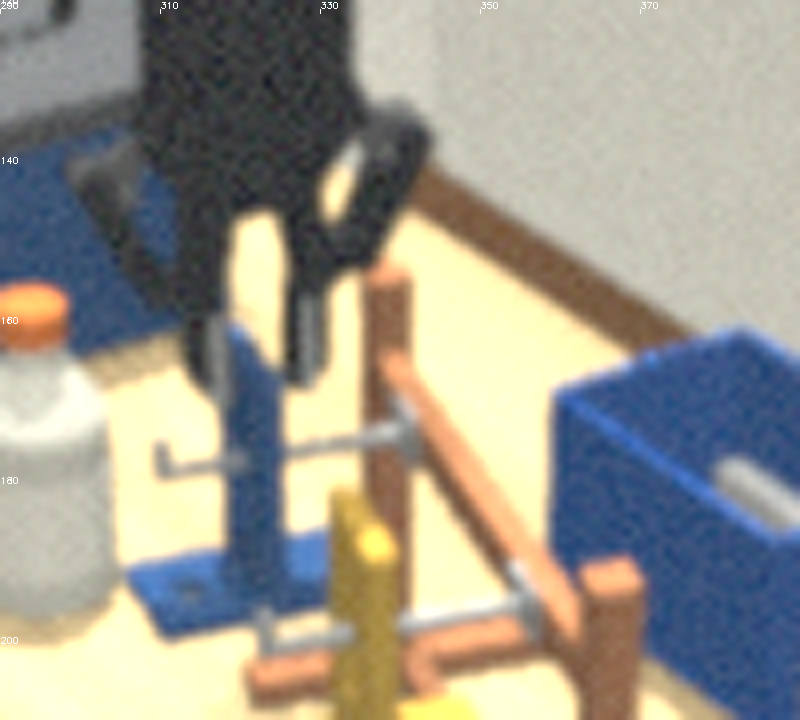

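```bash
python3 -m crank '0 -0.35 0.2 0 0 0 0.3; 0.7 -0.35 0.2 0 0 0 0.3; 0.7 -0.35 0.2 0 0 0 0.3;0.7 -0.35 0.2 0 0 0 0.3'; python3 - <<'E'
from h import *
from rig import get_state,read_camera
d=snap("s6")
s=get_state();print(s['position'],s['grip_width'],rot(s['ee_rot']).round(3))
crop(d["wrist"],200,180,260,200,3,"w6")
crop(d["side"],290,120,100,90,8,"si6")
E
```

```text
time_s: 2.8
position: [624.2, 284.4, 157.6]
ee_rot: [158.9, 89.7, 56.0]
force: [0.4, -1.4, 0.0]
grip_width: 26.0
[624.49165606 284.57715998 158.01265833] 25.606079752108748 [[ 0.004  0.975 -0.222]
 [ 0.005 -0.222 -0.975]
 [-1.     0.003 -0.006]]
```

View pics/w6.png

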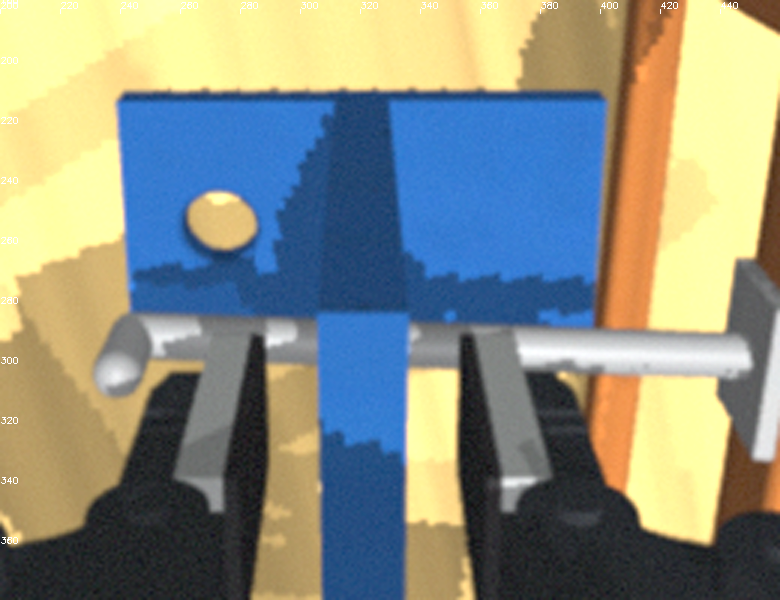

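View pics/si6.png

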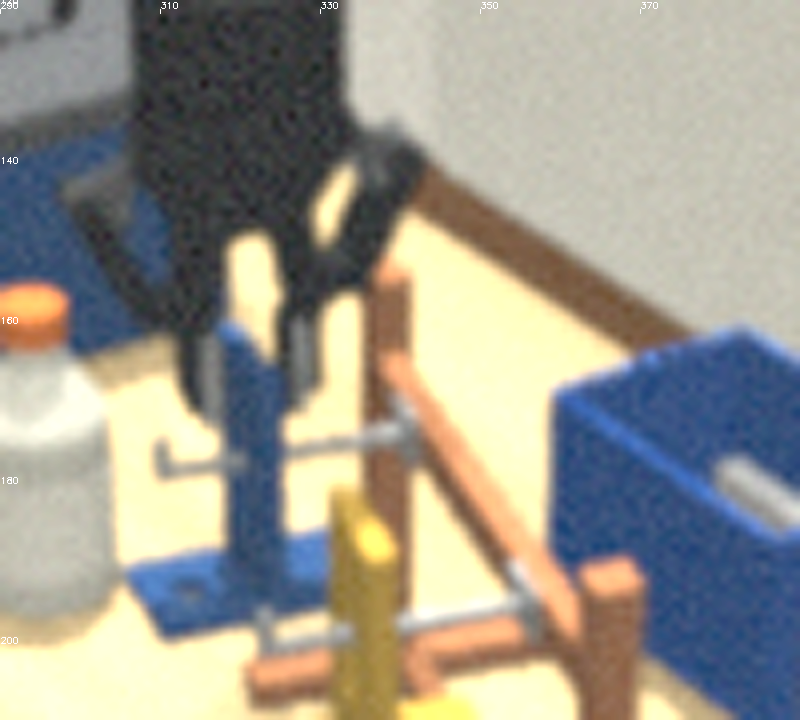

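```bash
python3 -m crank '0 0 0 0 0 0 0; 0 0 0 0 0 0 0; 0 0 0 0 0 0 0;0 0 0 0 0 0 0;0 0 0 0 0 0 0' 40
```

```text
time_s: 3.45
position: [624.6, 284.6, 158.1]
ee_rot: [153.5, 89.6, 50.6]
force: [0.0, -0.1, 0.6]
grip_width: 9.5
```

```bash
python3 - <<'E'
from h import *
from rig import get_state,read_camera
d=snap("s7")
s=get_state();print(s['position'],s['grip_width'],s['force'],rot(s['ee_rot']).round(3))
crop(d["wrist"],200,180,260,200,3,"w7")
crop(d["side"],290,120,100,90,8,"si7")
E
```

```text
[624.60911898 284.54559136 158.14297216] 9.100943721749536 [ 0.35441976 -0.41878486  0.91632448] [[ 0.004  0.975 -0.223]
 [ 0.005 -0.223 -0.975]
 [-1.     0.003 -0.006]]
```

View pics/w7.png

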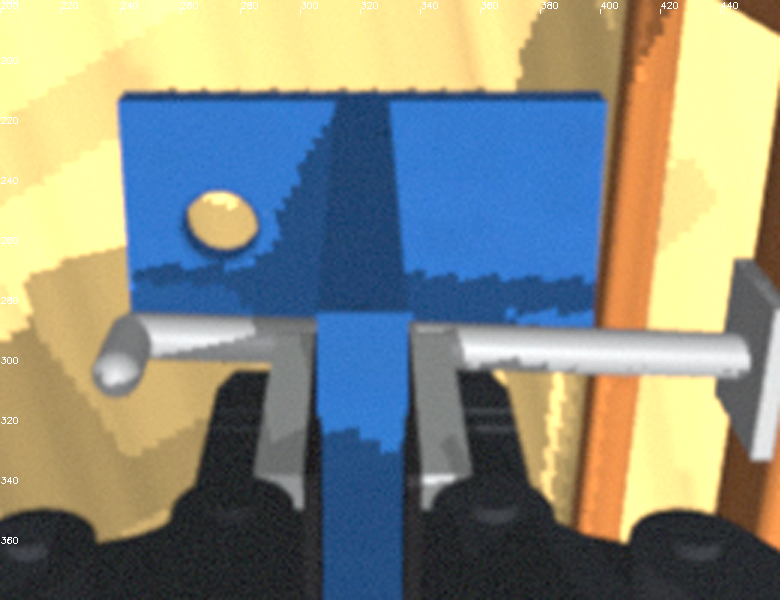

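```bash
python3 -m crank '-0.5 0 0 0 0 0 0; -1.1 0 0 0 0 0 0; -1.7 0 0 0 0 0 0;-1.7 0 0 0 0 0 0;-1.7 0 0 0 0 0 0' 60; python3 - <<'E'
from h import *
from rig import get_state,read_camera
d=snap("s8")
s=get_state();print(s['position'],s['grip_width'],s['force'],rot(s['ee_rot']).round(3))
crop(d["wrist"],200,180,260,200,3,"w8")
crop(d["side"],290,120,100,90,8,"si8")
E
```

```text
time_s: 4.1
position: [624.7, 284.5, 175.5]
ee_rot: [150.9, 89.6, 48.0]
force: [0.7, 0.6, -2.1]
grip_width: 8.8
[624.2830794  284.39520229 174.72845186] 9.086797499045883 [ 0.51838594  0.42800445 -1.3317212 ] [[ 0.004  0.975 -0.223]
 [ 0.005 -0.223 -0.975]
 [-1.     0.002 -0.006]]
```

View pics/w8.png

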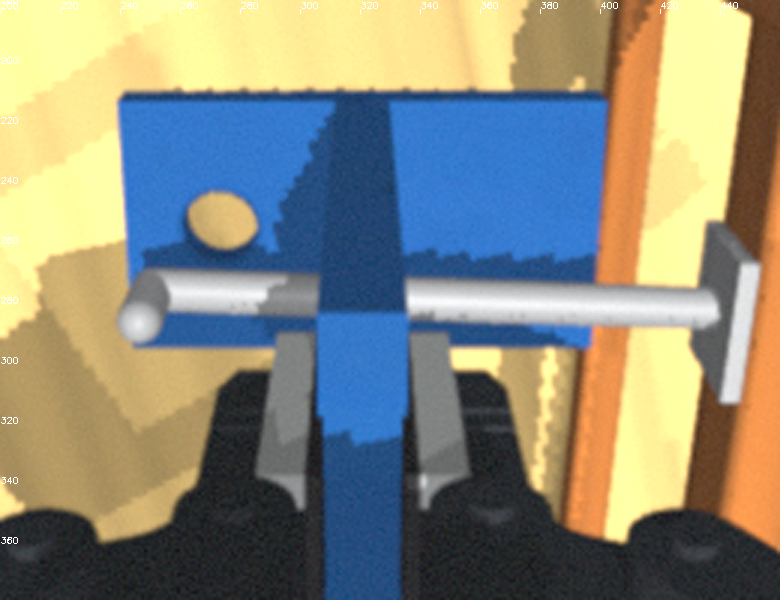

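View pics/si8.png

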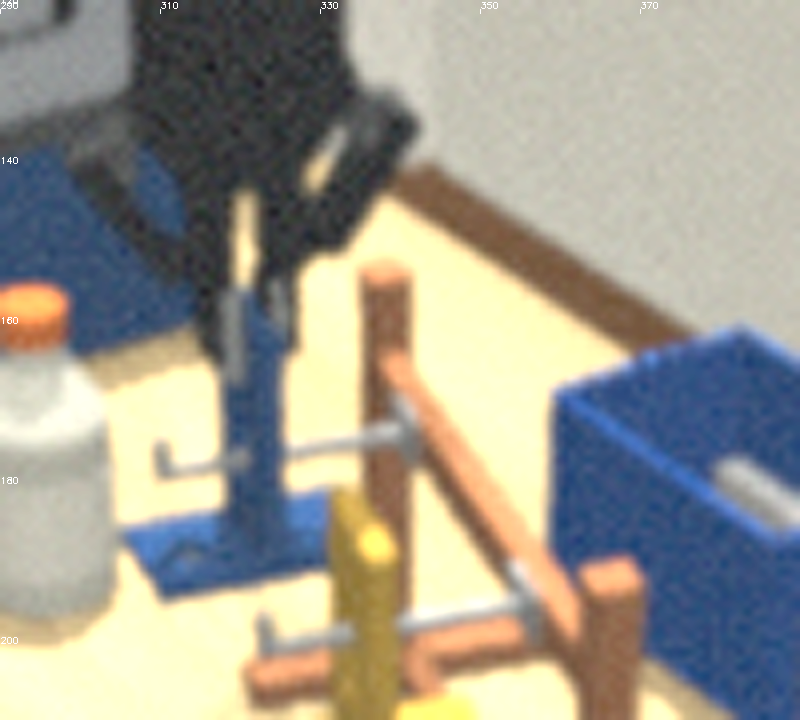

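```bash
python3 -m crank '0 -1 0 0 0 0 0; 0 -2 -0.1 0 0 0 0; 0 -3 -0.1 0 0 0 0;0 -4 -0.15 0 0 0 0;0 -4 -0.15 0 0 0 0' 60; python3 - <<'E'
from h import *
from rig import get_state,read_camera
d=snap("s9",("wrist","side"))
s=get_state();print(s['position'],s['grip_width'],s['force'],rot(s['ee_rot']).round(3))
crop(d["wrist"],200,180,260,200,3,"w9")
crop(d["side"],270,110,110,100,7,"si9")
E
```

```text
time_s: 4.75
position: [584.0, 295.6, 174.7]
ee_rot: [162.2, 89.7, 59.4]
force: [-0.6, -0.4, -0.8]
grip_width: 9.2
[585.43031369 295.05919733 175.00748538] 8.93023665601009 [ 0.69483863 -0.17334779 -1.58965878] [[ 0.004  0.975 -0.222]
 [ 0.005 -0.222 -0.975]
 [-1.     0.003 -0.006]]
```

View pics/w9.png

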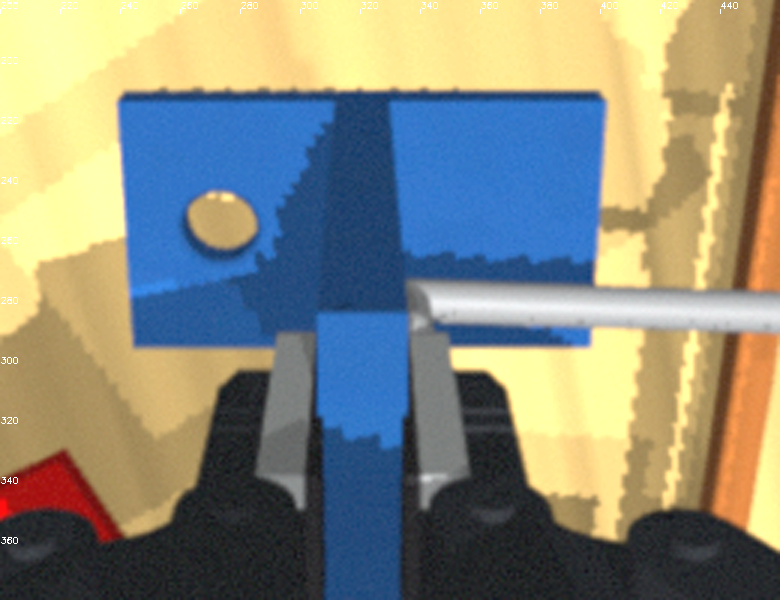

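View pics/si9.png

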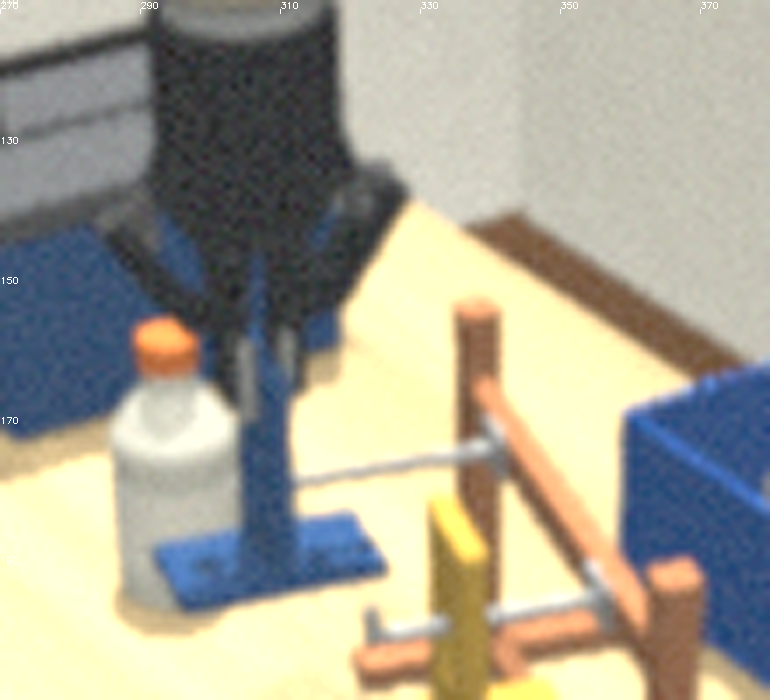

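```bash
python3 - <<'E'
from h import *
d=load("s1");print(tri([(d["scene"],(511.5,208)),(d["side"],(293.5,158))]))
print(tri([(d["scene"],(257-0,0)),(d["side"],(0,0))])[1])
E
python3 -m crank '0 -2 -0.1 0 0 0 0; 0 -4 -0.15 0 0 0 0; 0 -6 -0.25 0 0 0 0;0 -7 -0.3 0 0 0 0;0 -7 -0.3 0 0 0 0' 60
python3 - <<'E'
from h import *
from rig import get_state,read_camera
d=snap("s10",("wrist","side"))
s=get_state();print(s['position'],s['grip_width'],s['force'],rot(s['ee_rot']).round(3))
cv2.imwrite("pics/w10.png",d["wrist"]["img"])
E
```

```text
(array([627.01503592, 456.20196626, 127.42924639]), [np.float64(1.6299129523580733), np.float64(1.629912952358068)])
[np.float64(115.77570252483785), np.float64(115.77570252483787)]
time_s: 5.35
position: [517.3, 313.8, 175.0]
ee_rot: [151.3, 89.6, 48.6]
force: [0.3, 0.6, -0.9]
grip_width: 8.8
[518.67011613 313.40963743 175.14061689] 8.768303070665233 [-0.85650919  0.06184059 -0.98278   ] [[ 0.006  0.975 -0.222]
 [ 0.005 -0.222 -0.975]
 [-1.     0.004 -0.006]]
```

View pics/w10.png

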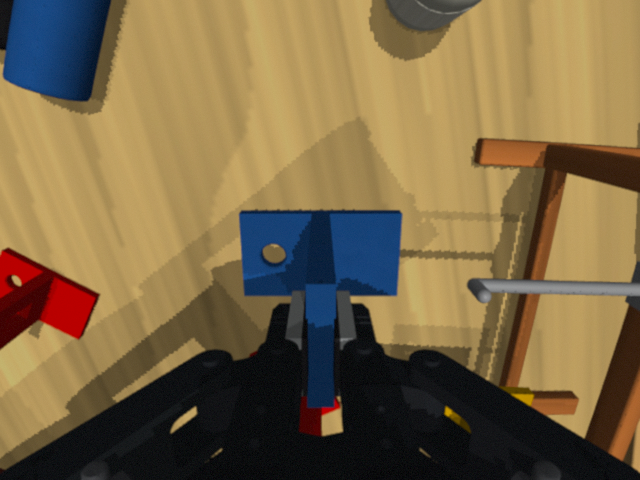

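```bash
python3 -m crank '-3 0 0 0 0 0 0; -6 0 0 0 0 0 0; -9 0 0 0 0 0 0; -12 0 1 0 0 0 0; -12.5 0 4 0 0 0 0' 60
python3 -m crank '0 0 4 0 0 0 0; 0 1 8 0 0 0 0; 0 3 12 0 0 0 0; 0 5 16 0 0 0 0; 0 7 20 -2 0 0 0' 60
```

```text
time_s: 5.95
position: [512.0, 275.1, 305.1]
ee_rot: [135.3, 89.1, 32.6]
force: [1.0, 0.3, -0.6]
grip_width: 8.8
time_s: 6.45
position: [537.2, 62.1, 304.2]
ee_rot: [129.5, 89.0, 28.7]
force: [0.4, 0.6, -2.0]
grip_width: 8.7
```

```bash
python3 -m crank '0 2 4 -1 0 0 0; 0 4 8 -2 0 0 0; 0 6 12 -3 0 0 0; 0 8 16 -4 0 0 0; 0 10 20 -4 0 0 0' 60
python3 -m crank '0 1 4 0 0 0 0; 0 2 8 0 0 0 0; 0 3 12 0 0 0 0; 0 3 12 0 0 0 0; 0 3 12 0 0 0 0' 60
python3 - <<'E'
from h import *
from rig import get_state,read_camera
d=snap("s11",("wrist",))
s=get_state();print(s['position'],s['q'],s['force'],rot(s['ee_rot']).round(3))
cv2.imwrite("pics/w11.png",d["wrist"]["img"])
E
```

```text
time_s: 6.95
position: [598.9, -156.2, 303.5]
ee_rot: [122.6, 89.0, 25.9]
force: [0.5, 0.3, -1.6]
grip_width: 8.7
time_s: 7.45
position: [614.3, -280.9, 302.0]
ee_rot: [125.4, 89.0, 28.4]
force: [0.2, -0.0, -2.1]
grip_width: 8.5
[ 614.45473819 -279.5884993   302.31137784] [-31.589881    17.08682611  74.58675384   0.87825919  87.8134824
 -24.75708987] [ 0.37565698  1.00687942 -0.33306673] [[ 0.016  0.993 -0.119]
 [ 0.008 -0.12  -0.993]
 [-1.     0.015 -0.01 ]]
```

View pics/w11.png

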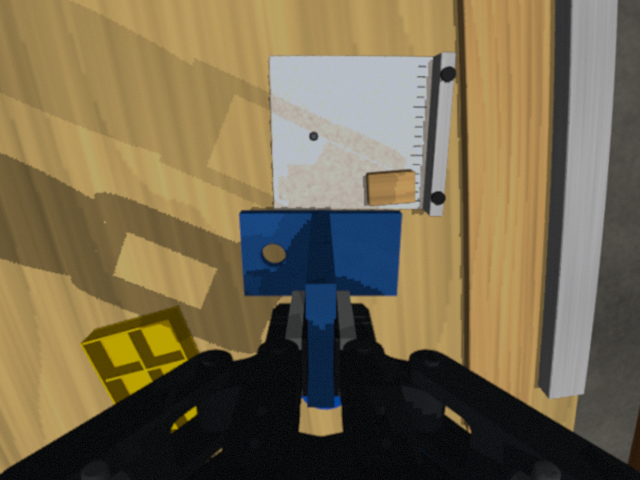

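```bash
python3 - <<'E'
from fit import *
w=load("s11")["wrist"];d=load("s1");sc,si=d["scene"],d["side"]
crop(w,260,45,210,180,4,"w11c")
print("pin",onz(w,(313.3,135.8),23),tri([(w,(313.3,135.8)),(sc,(255.4,336.5)),(si,(432.6,308.3))]))
for p in [(270.5,57),(274.5,208)]: print(onz(w,p,18))
E
```

```text
pin [ 617.57450449 -226.38095075   23.        ] (array([ 617.54602969, -226.71403253,   20.59446212]), [np.float64(0.19965531011630586), np.float64(0.5490540815385049), np.float64(0.37161742351203725)])
[ 584.70209769 -144.14186206   18.        ]
[ 564.87501673 -298.87002074   18.        ]
```

View pics/w11c.png

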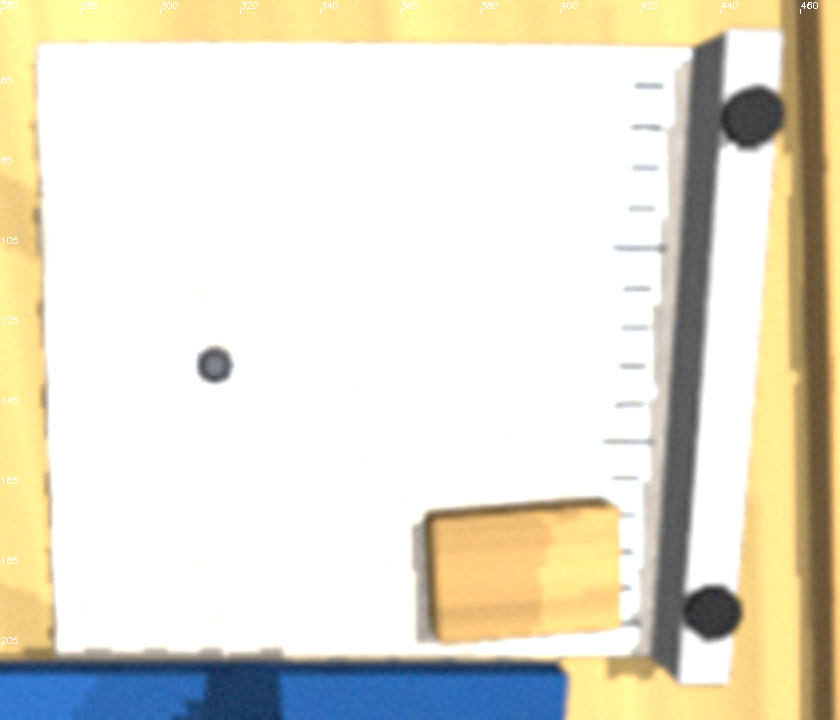

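```bash
cat > tgt.py <<'E'
import sys
from h import *
from rig import get_state
# args: tilt, dz, [pin local x]
tilt,dz=float(sys.argv[1]),float(sys.argv[2]); px=float(sys.argv[3]) if len(sys.argv)>3 else -12
s=get_state();R0=rot(s['ee_rot']);p0=s['position']
Rs=Rn.from_euler('zyx',[0,0,0]).as_matrix()
Rs=Rn.from_euler('z',-7,degrees=True).as_matrix()@Rn.from_euler('y',tilt,degrees=True).as_matrix()
o=np.array([617.7,-226.6,24])-Rs@np.array([px,0,0])
tcp=o+Rs@np.array([0,0,74.5])+[0,0,dz]
M=np.array([[0,1,0],[0,0,-1],[-1,0,0.]])  # tool axes in stop frame
Rt=Rs@M
print("tcp",tcp.round(1),"shift cm",(R0.T@(tcp-p0)/10).round(2),"rot",np.degrees(Rn.from_matrix(R0.T@Rt).as_rotvec()).round(1),"pos",p0.round(1),"F",s['force'].round(1), "lowest foot z",(o+Rs@[45,0,0])[2].round(1)+dz)
E
python3 tgt.py 5.5 30
```

```text
tcp [ 636.6 -228.9  127. ] shift cm [17.6   1.34 -5.12] rot [ 0.2 -0.6 -6.3] pos [ 614.5 -279.6  302.3] F [ 0.4  1.  -0.3] lowest foot z 48.5
```

```bash
python3 -m crank '0 0.6 -2.5 0 -0.3 -3 0; 3 1.34 -5.1 0 -0.6 -6.3 0; 6 1.34 -5.1 0 -0.6 -6.3 0; 9 1.34 -5.1 0 -0.6 -6.3 0; 9 1.34 -5.1 0 -0.6 -6.3 0' 60
python3 tgt.py 5.5 30
```

```text
time_s: 8.0
position: [633.0, -226.7, 207.4]
ee_rot: [-91.6, 84.0, 171.7]
force: [-1.4, 0.8, -2.2]
grip_width: 8.9
tcp [ 636.6 -228.9  127. ] shift cm [7.96 1.22 0.2 ] rot [ 0.3 -0.1  0.5] pos [ 633.  -226.7  207.4] F [-1.4  0.8 -2.2] lowest foot z 48.5
```

```bash
python3 -m crank '3 1.2 0.2 0 0 0.5 0; 6 1.2 0.2 0 0 0.5 0; 8 1.2 0.2 0 0 0.5 0; 8 1.2 0.2 0 0 0.5 0; 8 1.2 0.2 0 0 0.5 0' 60
python3 - <<'E'
from h import *
d=snap("s12")
cv2.imwrite("pics/w12.png",d["wrist"]["img"])
crop(d["side"],370,210,150,130,5,"si12");crop(d["scene"],190,250,140,150,5,"sc12")
E
python3 tgt.py 5.5 0;python3 tgt.py 5.5 0
```

```text
time_s: 8.5
position: [637.2, -228.9, 128.7]
ee_rot: [-91.5, 84.6, 171.9]
force: [0.6, -0.1, -0.8]
grip_width: 8.8
tcp [ 636.6 -228.9   97. ] shift cm [ 3.28  0.15 -0.04] rot [ 0.3 -0.1 -0.3] pos [ 638.  -229.5  129.8] F [ 1.2  0.  -1.7] lowest foot z 18.5
tcp [ 636.6 -228.9   97. ] shift cm [ 3.28  0.15 -0.04] rot [ 0.3 -0.1 -0.3] pos [ 638.  -229.5  129.8] F [ 1.2  0.  -1.7] lowest foot z 18.5
```

View pics/w12.png

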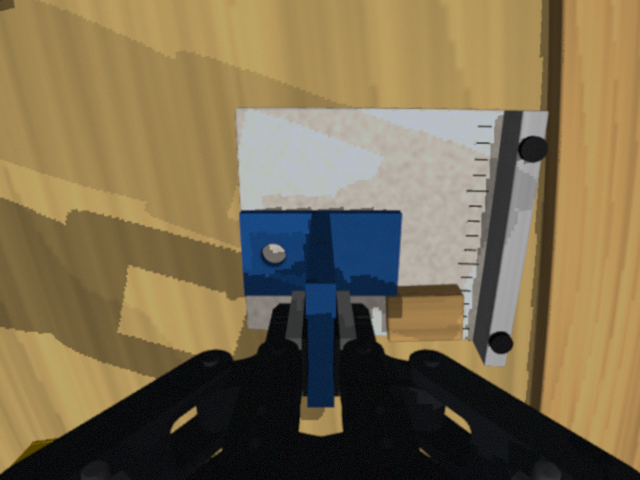

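View pics/si12.png

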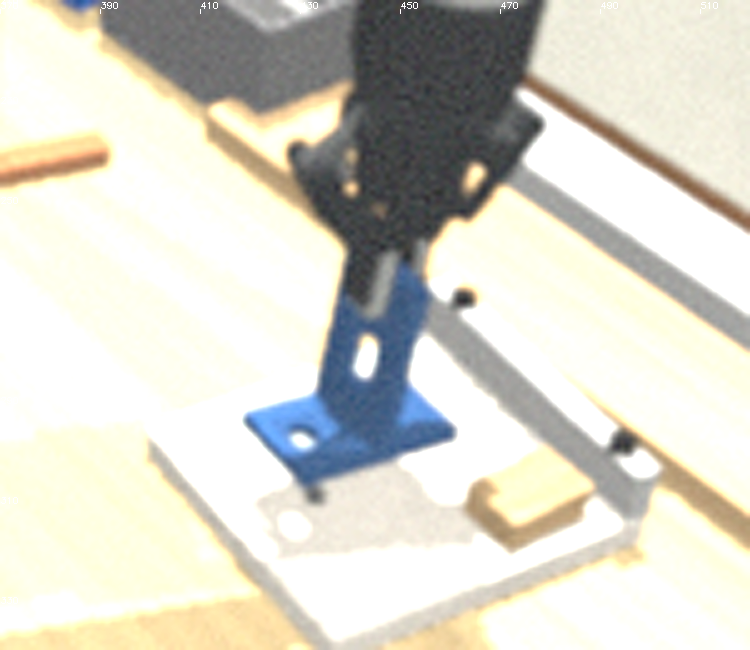

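View pics/sc12.png

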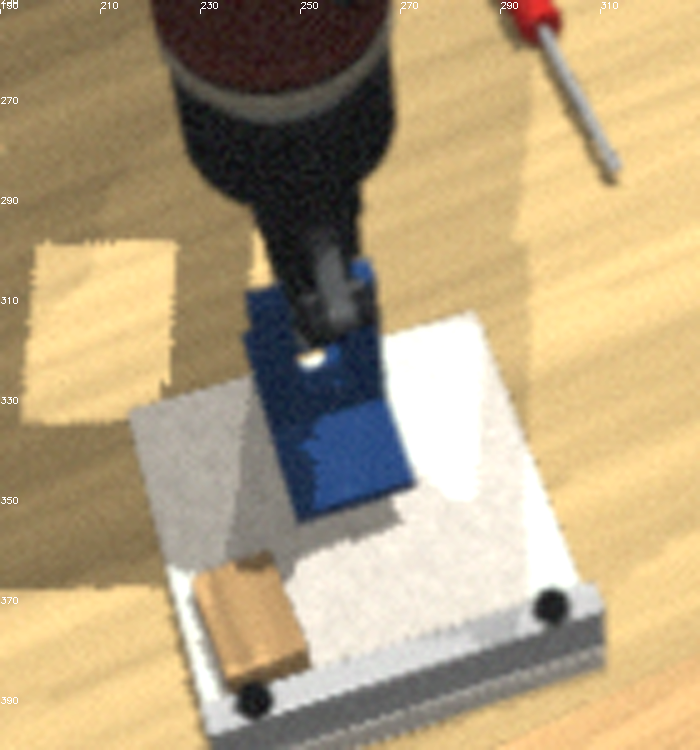

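```bash
python3 - <<'E'
from fit import *
from rig import get_state
d=load("s12");w,si=d["wrist"],d["side"]
s=get_state();R=rot(s['ee_rot']);M=np.array([[0,1,0],[0,0,-1],[-1,0,0.]]);Rs=R@M.T
o=s['position']-Rs@[0,0,74.5]
f=lambda p:o+Rs@np.array(p,float)
print("pose",o.round(1),Rn.from_matrix(Rs).as_euler('zyx',degrees=True).round(1))
for n,p in dict(h=(-27,0,8),a=(-45,25,8),b=(45,25,8),c=(-45,-25,8),e=(45,-25,8)).items(): print(n,proj(w,f(p)).round(1),proj(si,f(p)).round(1))
ob=[(w,(-45,25,8),(240.5,211)),(w,(45,25,8),(401,211)),(w,(-27,0,8),(273.5,254)),(w,(-45,-25,0),(246,296)),(w,(45,-25,0),(398,295)),
(si,(-45,25,8),(418.7,294)),(si,(-45,-25,8),(431,305)),(si,(45,-25,8),(460.8,296)),(si,(-27,0,8),(430,297)),]
x,r=fit(ob,[*o,-7,0,5.5],True);print(x.round(1),r.round(1).tolist())
E
```

```text
pose [ 631.3 -228.6   55.6] [-6.7  5.2  0.7]
h [[272.7 255.2]] [[430.5 295.9]]
a [[238.2 212.5]] [[418.  291.2]]
b [[402.5 212.3]] [[448.9 282.6]]
c [[243.8 295. ]] [[430.3 304.4]]
e [[397.  294.8]] [[461.9 295.1]]
[ 631.4 -230.8   54.7   -6.1  -12.9    3.8] [[0.8, 0.5], [-0.4, -0.2], [-0.0, 1.1], [0.2, -1.3], [-0.9, -0.1], [-0.9, 0.1], [-0.2, -1.8], [1.5, -3.0], [0.6, -0.4]]
```

```bash
python3 -m crank '1.2 0.15 0 0 0 -0.3 0; 2.4 0.15 0 0 0 -0.3 0; 2.6 0.15 0 0 0 -0.3 0; 2.6 0.15 0 0 0 -0.3 0; 2.6 0.15 0 0 0 -0.3 0' 60
python3 tgt.py 5.5 0
```

```text
time_s: 9.15
position: [637.0, -229.3, 103.4]
ee_rot: [-91.0, 84.4, 172.3]
force: [-1.0, 0.2, -0.7]
grip_width: 8.9
tcp [ 636.6 -228.9   97. ] shift cm [ 0.64  0.02 -0.03] rot [ 0.3 -0.1  0.1] pos [ 637.  -229.3  103.4] F [-1.   0.2 -0.7] lowest foot z 18.5
```

```bash
python3 -m crank '0.2 0 0 0 0 0 0; 0.4 0 0 0 0 0 0; 0.4 0 0 0 0 0 0; 0.4 0 0 0 0 0 0'
python3 tgt.py 5.5 0
python3 -m crank '0.1 0 0 0 0 0 0; 0.1 0 0 0 0 0 0; 0.1 0 0 0 0 0 0'
python3 tgt.py 5.5 0
```

```text
time_s: 9.55
position: [636.6, -229.3, 99.4]
ee_rot: [-91.0, 84.4, 172.3]
force: [-0.3, -0.0, -2.6]
grip_width: 8.9
tcp [ 636.6 -228.9   97. ] shift cm [ 0.24  0.02 -0.03] rot [ 0.3 -0.1  0.1] pos [ 636.6 -229.3   99.4] F [-0.3 -0.  -2.6] lowest foot z 18.5
time_s: 9.85
position: [636.5, -229.2, 98.4]
ee_rot: [-91.0, 84.4, 172.3]
force: [-0.4, 0.1, -0.9]
grip_width: 8.6
tcp [ 636.6 -228.9   97. ] shift cm [ 0.14  0.02 -0.03] rot [ 0.3 -0.1  0.1] pos [ 636.5 -229.2   98.4] F [-0.4  0.1 -0.9] lowest foot z 18.5
```

```bash
python3 -m crank '0.1 0 0 0 0 0 0; 0.1 0 0 0 0 0 0; 0.1 0 0 0 0 0 0'
python3 -m crank '0.1 0 0 0 0 0 0; 0.1 0 0 0 0 0 0; 0.1 0 0 0 0 0 0'
python3 tgt.py 5.5 0
```

```text
time_s: 10.15
position: [636.5, -229.3, 97.5]
ee_rot: [-91.0, 84.4, 172.3]
force: [-0.0, 0.3, -2.4]
grip_width: 8.6
time_s: 10.45
position: [636.6, -229.3, 97.1]
ee_rot: [-90.9, 84.5, 172.5]
force: [-0.5, -0.1, 3.2]
grip_width: 8.9
tcp [ 636.6 -228.9   97. ] shift cm [ 0.01 -0.   -0.04] rot [ 0.3 -0.1  0. ] pos [ 636.6 -229.3   97.1] F [-0.5 -0.1  3.2] lowest foot z 18.5
```

```bash
python3 - <<'E'
from h import *
d=snap("s13",("side","wrist"))
crop(d["side"],380,230,120,110,6,"si13");crop(d["wrist"],220,180,230,150,3,"w13")
E
```

```text
(no output)
```

View pics/si13.png

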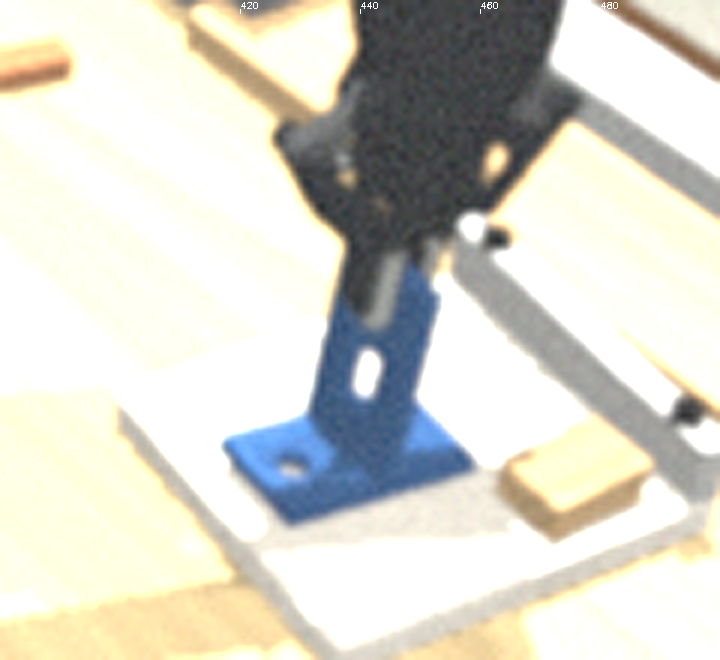

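View pics/w13.png

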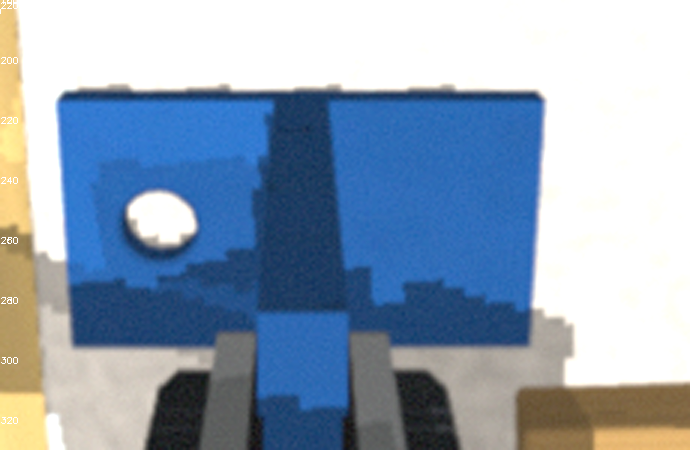

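```bash
python3 -m crank '0 0 0 0 0 0 0.13; 0 0 0 0 0 0 0.16; 0 0 0 0 0 0 0.2; 0 0 0 0 0 0 0.3; 0 0 0 0 0 0 0.35' 20
python3 - <<'E'
from h import *
d=snap("s14")
crop(d["side"],380,230,120,110,6,"si14");crop(d["wrist"],220,180,230,150,3,"w14")
E
```

```text
time_s: 11.05
position: [636.5, -229.3, 96.9]
ee_rot: [-90.9, 84.5, 172.4]
force: [0.2, -0.3, -0.8]
grip_width: 30.1
```

View pics/si14.png

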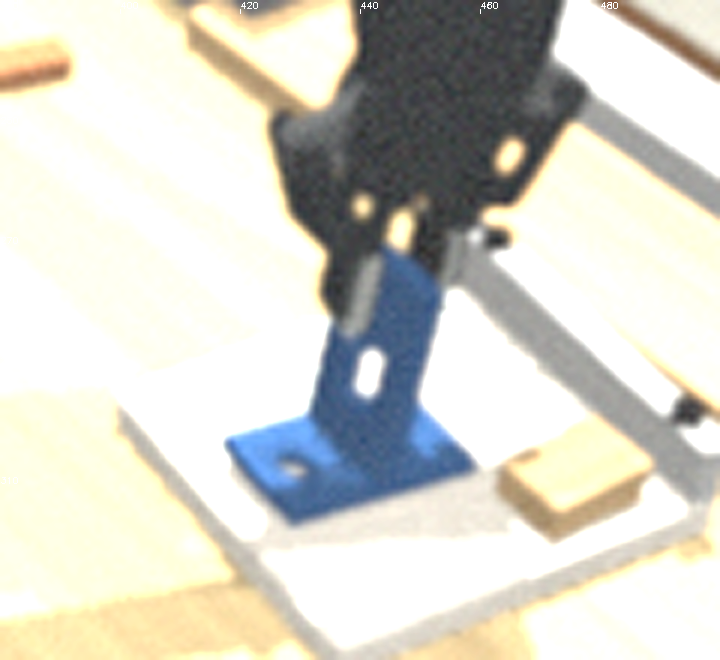

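View pics/w14.png

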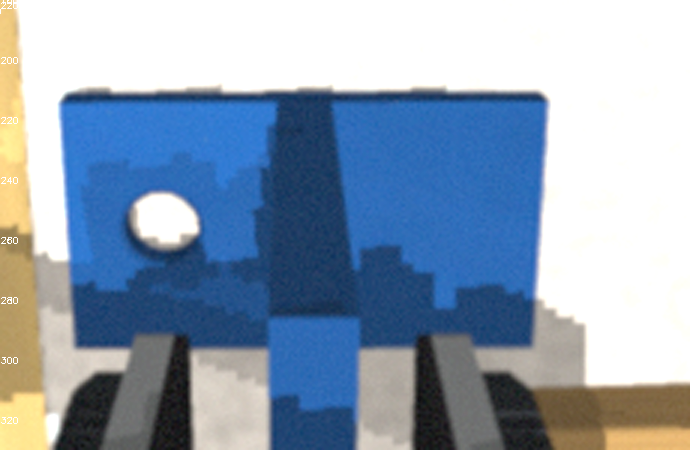

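```bash
python3 -m crank '0 0 0 0 0 0 0.35; -1 0 0 0 0 0 0.35; -3 0 0 0 0 0 0.35; -6 0 0 0 0 0 0.35; -9 0 0 0 0 0 0.35' 20
python3 -m crank '0 0 0 0 0 0 0.2; 0 0 0 0 0 0 0; 0 0 0 0 0 6 0;0 0 0 0 0 6 0;0 0 0 0 0 6 0' 20
python3 - <<'E'
from h import *
from rig import get_state
s=get_state();print(s['position'],rot(s['ee_rot']).round(3))
d=snap("s15")
cv2.imwrite("pics/w15.png",d["wrist"]["img"])
crop(d["side"],380,230,120,110,6,"si15");crop(d["scene"],190,250,140,150,5,"sc15")
E
```

```text
time_s: 11.7
position: [645.1, -230.4, 188.0]
ee_rot: [-91.0, 84.5, 172.3]
force: [0.2, 1.1, 0.8]
grip_width: 30.2
time_s: 12.2
position: [644.0, -230.1, 187.0]
ee_rot: [116.8, 89.7, 20.1]
force: [1.3, 0.1, 1.0]
grip_width: 0.1
[ 643.96865301 -230.1348793   187.04927345] [[ 0.005  0.993 -0.117]
 [ 0.002 -0.117 -0.993]
 [-1.     0.004 -0.002]]
```

View pics/w15.png

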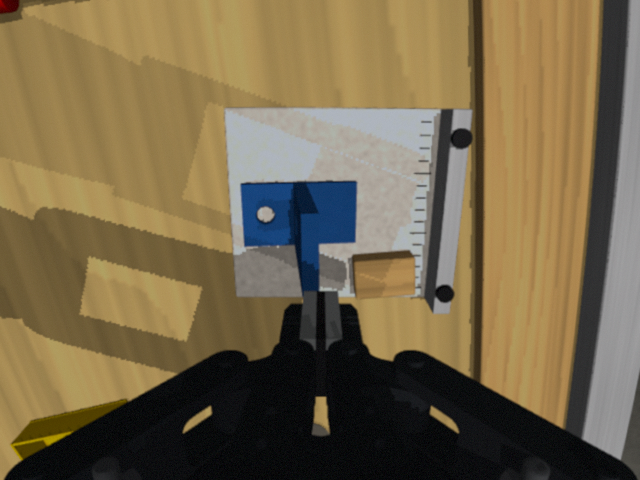

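View pics/si15.png

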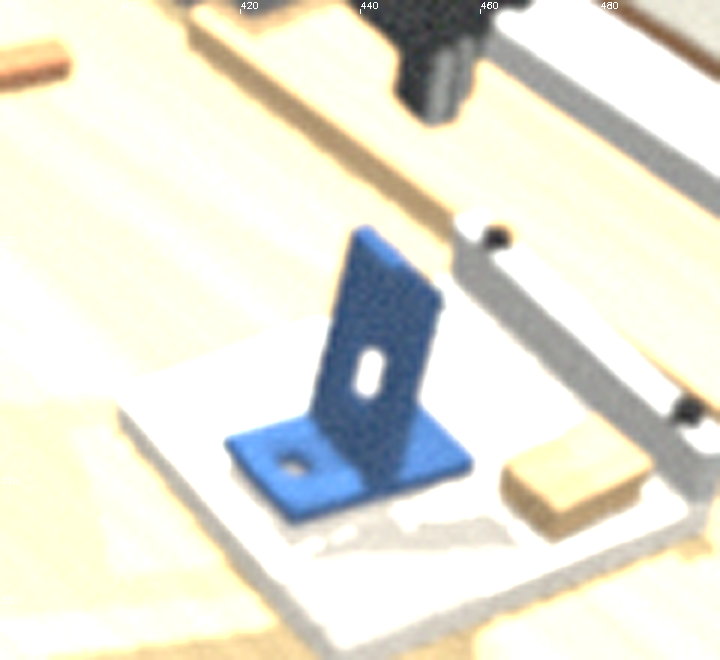

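```bash
python3 - <<'E'
from fit import *
d=load("s15");w,si=d["wrist"],d["side"]
crop(w,215,100,180,150,4,"w15c")
h=onz(w,(265.3,214),33.5);print("hole top",h)
S=lambda u,v:(380+u/6-.45,230+v/6-.45)
print("hole tri",tri([(w,(265.3,214)),(si,S(294,462))]))
e1=onz(w,(241,182.5),36);e2=onz(w,(245,246),36);print(e1,e2,(e1+e2)/2)
E
```

```text
hole top [ 604.14693769 -224.91863238   33.5       ]
hole tri (array([ 604.06620658, -225.24032363,   32.52397997]), [np.float64(0.11469310697585866), np.float64(0.11469310697586571)])
[ 590.22857427 -197.82364566   36.        ] [ 584.38368205 -248.24449859   36.        ] [ 587.30612816 -223.03407213   36.        ]
```

View pics/w15c.png

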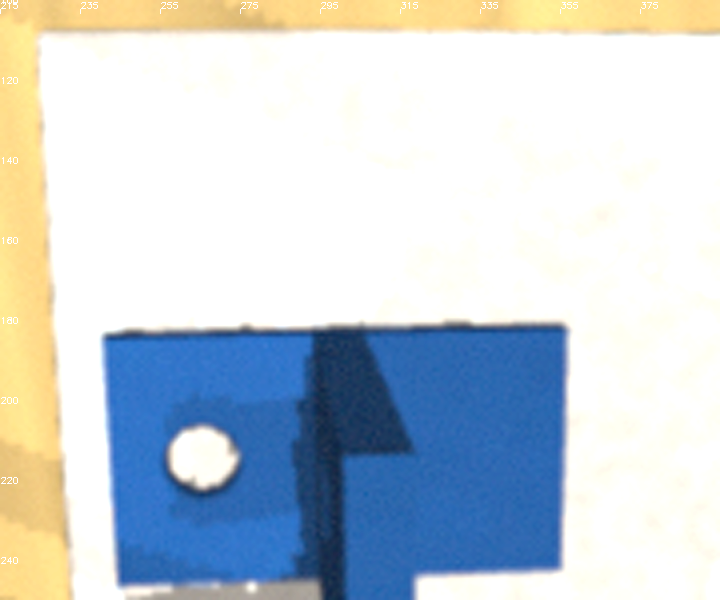

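```bash
cat > tp.py <<'E'
import sys
from h import *
from rig import get_state
x,y,z,tilt=map(float,sys.argv[1:5])
s=get_state();R0=rot(s['ee_rot']);p0=s['position']
Rs=Rn.from_euler('z',-6.8,degrees=True).as_matrix()@Rn.from_euler('y',tilt,degrees=True).as_matrix()
Rt=Rs@np.array([[0,1,0],[0,0,-1],[-1,0,0.]])
print("shift cm",(R0.T@(np.array([x,y,z])-p0)/10).round(2),"rot",np.degrees(Rn.from_matrix(R0.T@Rt).as_rotvec()).round(1),"pos",p0.round(1),"F",s['force'].round(1))
E
python3 tp.py 545 -218.3 150 -10
python3 - <<'E'
from h import *
si=load("s1")["side"]
for p in [(422,402),(380,440),(498,463)]: print(onz(si,p,35))
E
```

```text
shift cm [  3.77 -10.19  -0.05] rot [ 0.1 -0.1  9.5] pos [ 645.8 -230.7  188.5] F [0.6 0.2 0.3]
[ 414.23962942 -422.29197148   35.        ]
[ 297.36903977 -443.35938797   35.        ]
[ 441.46852157 -590.3981914    35.        ]
```

Tray is well away. Going over, keeping height until past the upright.

```bash
python3 -m crank '-1 -3 0 0 0 0 0; -1 -6 0 0 0 0 0; -1 -9 0 0 0 3 0; -1 -10.2 0 0 0 6 0; 2 -10.2 0 0 0 9.5 0'
python3 tp.py 545 -218.3 60 -10;
```

```text
time_s: 12.85
position: [547.4, -220.8, 173.2]
ee_rot: [89.0, 79.4, -7.7]
force: [0.8, -0.6, 0.3]
grip_width: -0.2
shift cm [11.08 -2.34 -0.26] rot [ 0.1  0.2 -0.6] pos [ 547.4 -220.8  173.2] F [ 0.8 -0.6  0.3]
```

```bash
python3 -m crank '3 -1 -0.2 0 0 0 0; 7 -2 -0.2 0 0 0 0; 11 -2.3 -0.25 0 0 0 0; 11 -2.3 -0.25 0 0 0 0;11 -2.3 -0.25 0 0 0 0'
python3 tp.py 548 -218.6 20.5 -10;
```

```text
time_s: 13.35
position: [545.5, -218.4, 60.9]
ee_rot: [89.2, 79.5, -7.5]
force: [-0.9, -0.0, 0.4]
grip_width: -0.3
shift cm [ 4.02 -0.49 -0.02] rot [ 0.1  0.1 -0.5] pos [ 545.5 -218.4   60.9] F [-0.9 -0.   0.4]
```

```bash
python3 -m crank '2 -0.3 0 0 0 0 0; 4 -0.5 0 0 0 0 0; 4 -0.5 0 0 0 0 0; 4 -0.5 0 0 0 0 0'
python3 tp.py 572 -221.4 20.5 -10;
python3 - <<'E'
from h import *
d=snap("s16")
cv2.imwrite("pics/w16.png",d["wrist"]["img"])
crop(d["side"],380,230,120,110,6,"si16")
E
```

```text
time_s: 13.75
position: [549.4, -219.7, 23.1]
ee_rot: [88.8, 79.4, -7.9]
force: [1.2, -0.7, -0.4]
grip_width: -0.2
shift cm [ 0.67  2.17 -0.09] rot [ 0.2  0.2 -0.6] pos [ 549.4 -219.7   23.1] F [ 1.2 -0.7 -0.4]
```

View pics/w16.png

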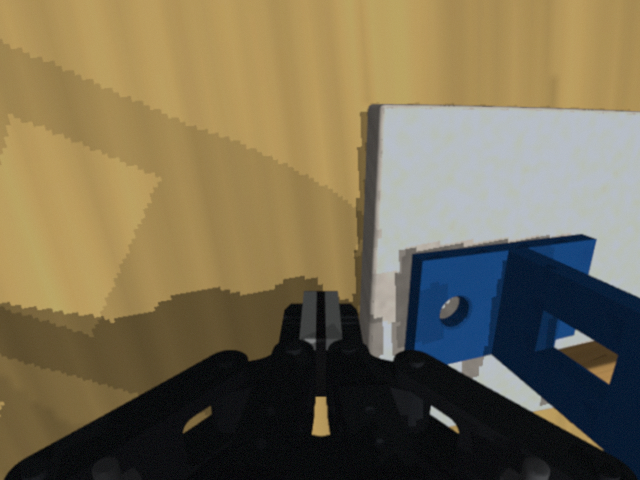

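View pics/si16.png

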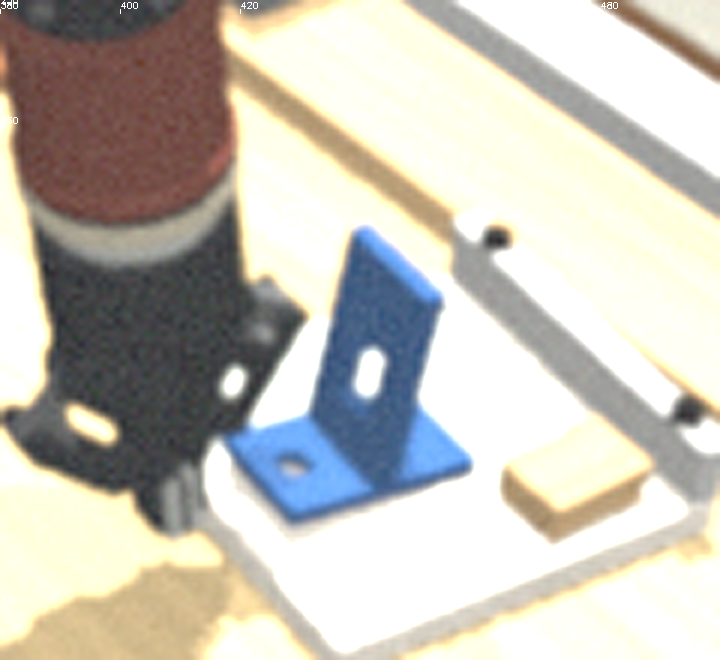

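```bash
python3 tp.py 564 -220.4 21 -15;
```

```text
shift cm [ 0.48  1.39 -0.1 ] rot [0.2 0.2 4.3] pos [ 549.4 -219.7   23.1] F [ 0.1  0.1 -0.4]
```

```bash
python3 -m crank '0.2 0.5 -0.1 0 0 2 0; 0.4 1 -0.1 0 0 4.3 0; 0.45 1.4 -0.1 0 0 4.3 0; 0.45 1.4 -0.1 0 0 4.3 0'
python3 tp.py 570 -221.1 21 -15;
python3 - <<'E'
from h import *
d=snap("s17",("wrist","side"))
crop(d["wrist"],250,200,260,200,3,"w17")
crop(d["side"],380,230,120,110,6,"si17")
E
```

```text
time_s: 14.3
position: [564.9, -221.0, 22.5]
ee_rot: [88.9, 75.0, -7.7]
force: [0.5, -0.3, 1.1]
grip_width: 0.2
shift cm [ 0.27  0.46 -0.05] rot [ 0.2  0.2 -0. ] pos [ 564.9 -221.    22.5] F [ 0.5 -0.3  1.1]
```

View pics/w17.png

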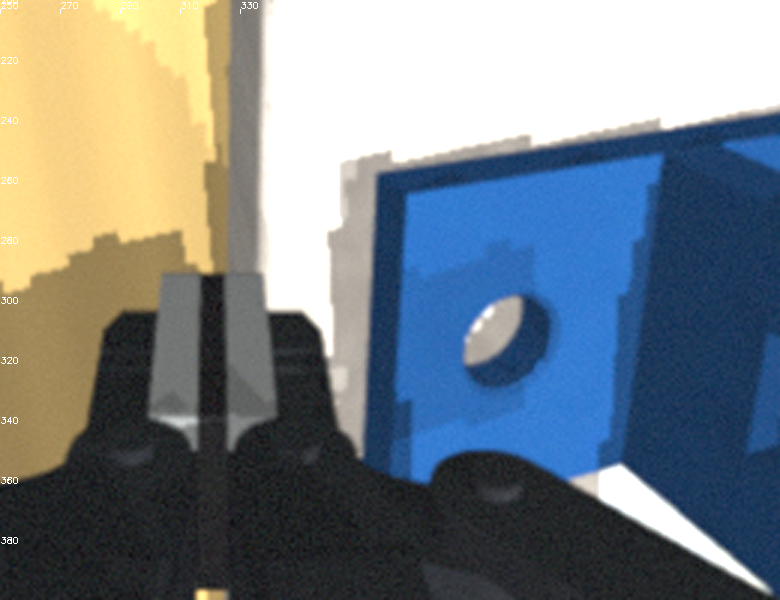

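View pics/si17.png

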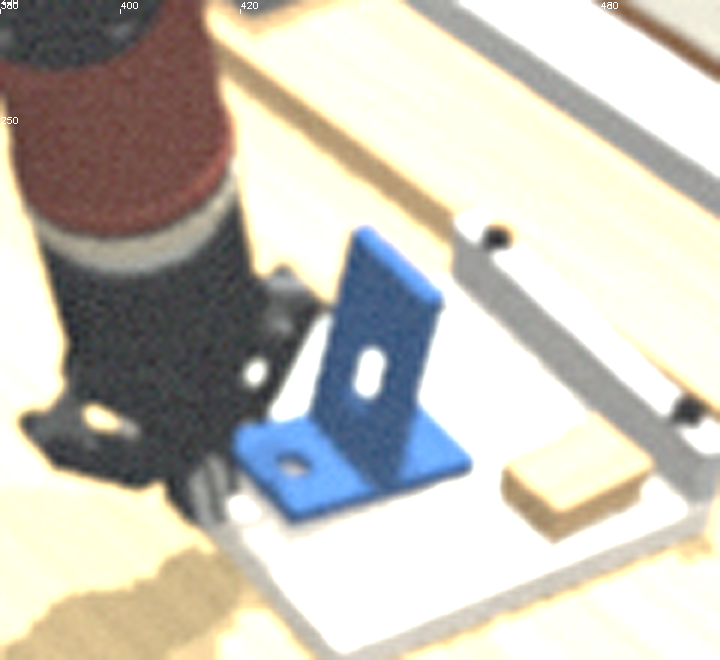

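```bash
python3 -m crank '0.2 0.3 -0.1 0 0 0 0; 0.3 0.6 -0.05 0 0 0 0; 0.35 0.9 -0.05 0 0 0 0; 0.35 0.9 -0.05 0 0 0 0'
python3 tp.py 580 -222.2 21 -15;
python3 - <<'E'
from h import *
d=snap("s18",("wrist","side"))
crop(d["wrist"],250,200,260,200,3,"w18")
crop(d["side"],380,230,120,110,6,"si18")
E
```

```text
time_s: 14.8
position: [574.8, -221.5, 21.1]
ee_rot: [88.9, 75.0, -7.7]
force: [-0.7, -0.4, -0.1]
grip_width: 0.3
shift cm [0.15 0.51 0.01] rot [ 0.2  0.2 -0. ] pos [ 574.8 -221.5   21.1] F [-0.7 -0.4 -0.1]
```

View pics/w18.png

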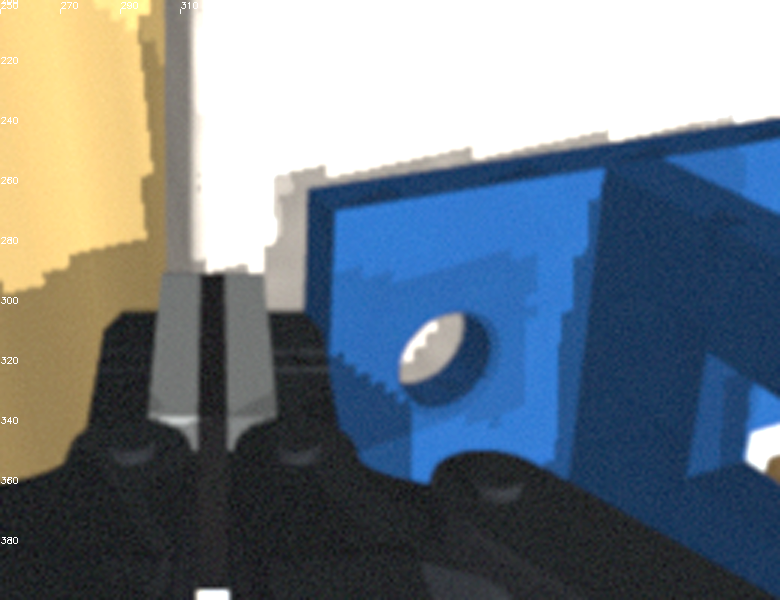

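View pics/si18.png

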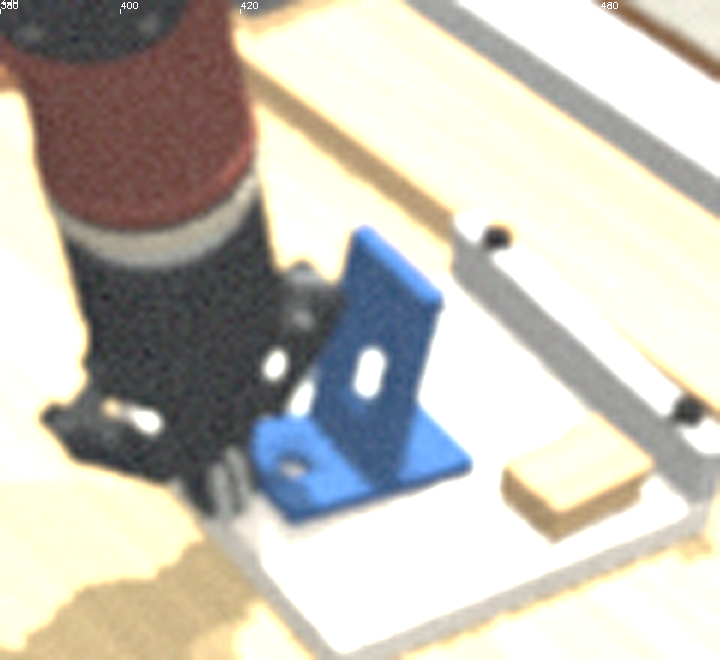

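```bash
python3 -m crank '0.1 0.3 0 0 0 0 0; 0.15 0.6 0 0 0 0 0; 0.15 0.6 0 0 0 0 0'
python3 tp.py 583 -222.5 21 -15;
python3 - <<'E'
from h import *
d=snap("s19",("wrist","side"))
crop(d["wrist"],250,200,260,200,3,"w19")
E
```

```text
time_s: 15.2
position: [580.8, -222.2, 21.1]
ee_rot: [88.9, 75.0, -7.7]
force: [0.2, 0.7, -0.1]
grip_width: -0.1
shift cm [0.07 0.22 0.01] rot [0.2 0.2 0. ] pos [ 580.8 -222.2   21.1] F [ 0.2  0.7 -0.1]
```

View pics/w19.png

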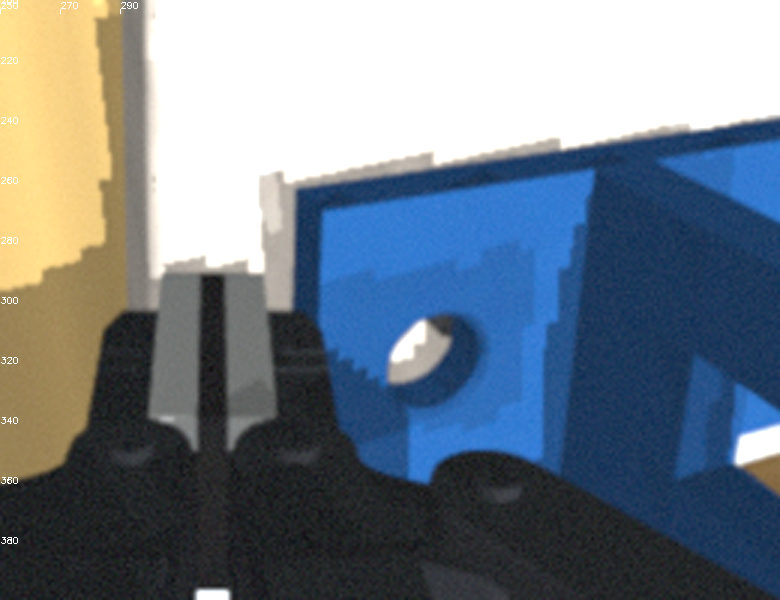

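```bash
python3 -m crank '0.05 0.2 0 0 0 0 0; 0.1 0.4 0 0 0 0 0; 0.13 0.5 0 0 0 0 0;0.13 0.5 0 0 0 0 0'
python3 tp.py 588 -223.1 21 -15;
python3 - <<'E'
from h import *
d=snap("s20",("wrist","side"))
crop(d["wrist"],250,200,260,200,3,"w20")
crop(d["side"],380,230,120,110,6,"si20")
E
```

```text
time_s: 15.7
position: [586.0, -222.8, 21.2]
ee_rot: [88.9, 75.0, -7.7]
force: [-0.6, 0.0, -0.2]
grip_width: -0.2
shift cm [0.07 0.19 0.01] rot [ 0.2  0.2 -0. ] pos [ 586.  -222.8   21.2] F [-0.6  0.  -0.2]
```

View pics/w20.png

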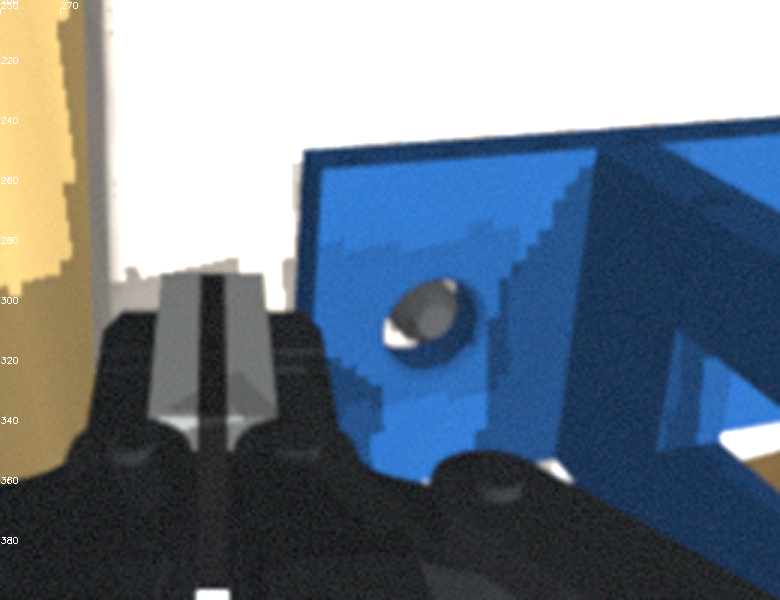

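View pics/si20.png

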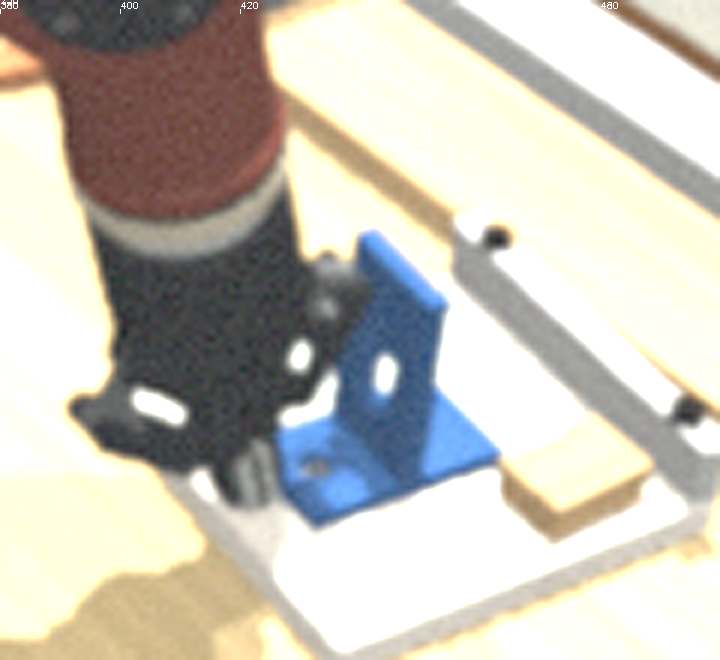

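```bash
python3 -m crank '0.04 0.15 0 0 0 0 0; 0.08 0.3 0 0 0 0 0; 0.08 0.3 0 0 0 0 0'
python3 tp.py 589 -223.1 21 -15;
python3 - <<'E'
from h import *
d=snap("s21",("wrist","side"))
crop(d["wrist"],250,200,260,200,3,"w21")
crop(d["side"],380,230,120,110,6,"si21")
E
```

```text
time_s: 16.1
position: [589.3, -223.3, 21.4]
ee_rot: [88.9, 75.0, -7.7]
force: [0.1, -0.5, 0.5]
grip_width: 0.1
shift cm [ 0.03 -0.04 -0.01] rot [ 0.2  0.2 -0. ] pos [ 589.3 -223.3   21.4] F [ 0.1 -0.5  0.5]
```

View pics/w21.png

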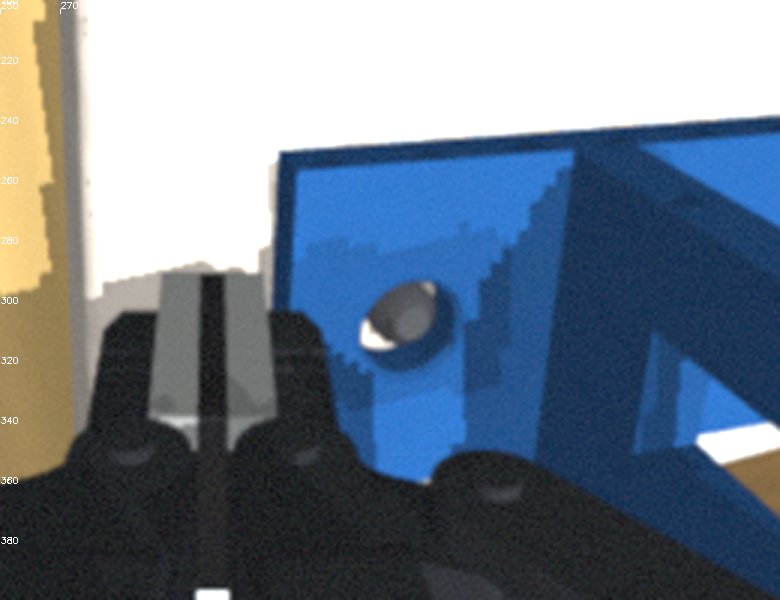

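View pics/si21.png

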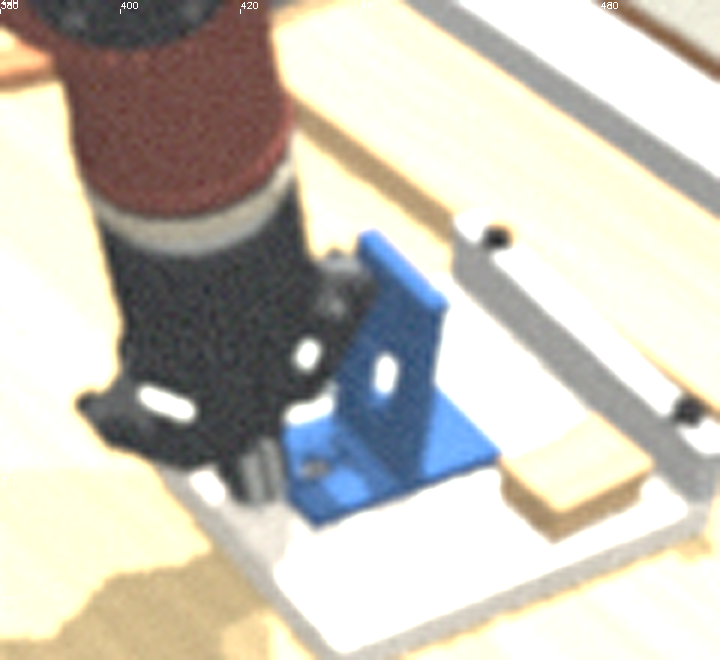

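```bash
python3 -m crank '-0.1 -1 0 0 0 0 0; -0.4 -2.5 0 0 0 0 0; -1 -4.5 0 0 0 0 0; -4 -6 0 0 0 0 0; -7 -7 0 0 0 0 0'
python3 -m crank '-3 0 0 0 0 -3 0; -6 0 0 0 0 -7 0; -9 0 0 0 0 -11 0; -12 0 0 0 0 -15 0; -12 0 0 0 0 -15 0'
python3 tp.py 610 -260 190 0
```

```text
time_s: 16.7
position: [500.9, -211.6, 69.2]
ee_rot: [89.4, 75.2, -7.3]
force: [0.2, -0.6, 0.5]
grip_width: 0.1
time_s: 17.2
position: [472.7, -209.2, 190.0]
ee_rot: [17.4, 89.6, -79.3]
force: [0.8, -0.4, -0.0]
grip_width: 0.2
shift cm [ 0.05 14.22  3.46] rot [ 0.2  0.4 -0.1] pos [ 472.7 -209.2  190. ] F [ 0.8 -0.4 -0. ]
```

```bash
python3 -m crank '-1 4 2 0 0 0 0; -2 8 5 0 0 0 0; -3 12 6 0 0 0 0; -3 14 6 0 0 0 0; -3 14 6 0 0 0 0'
python3 - <<'E'
from h import *
d=snap("s22")
cv2.imwrite("pics/w22.png",d["wrist"]["img"]);cv2.imwrite("pics/sc22.png",d["scene"]["img"])
crop(d["wrist"],220,90,200,150,4,"w22c")
crop(d["side"],380,230,120,110,6,"si22")
E
```

```text
time_s: 17.7
position: [605.9, -285.0, 219.0]
ee_rot: [18.8, 89.7, -77.8]
force: [-0.2, -0.4, -0.2]
grip_width: -0.3
```

View pics/w22.png

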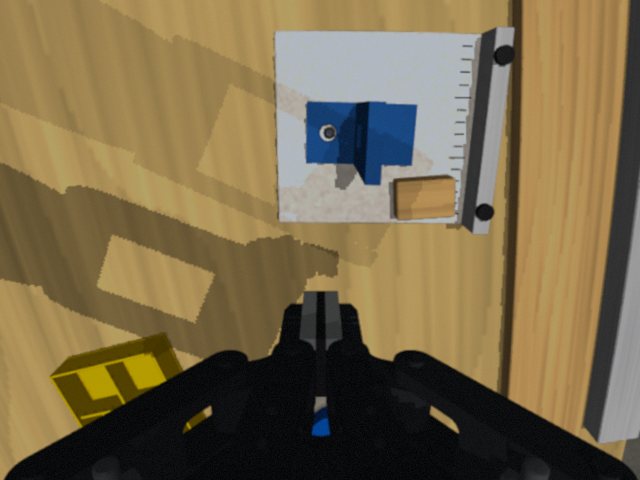

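View pics/w22c.png

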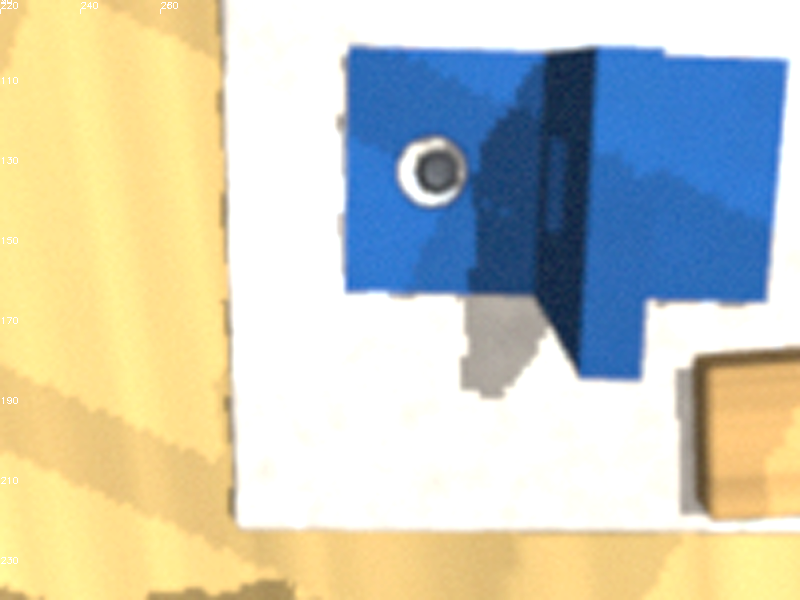

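View pics/si22.png

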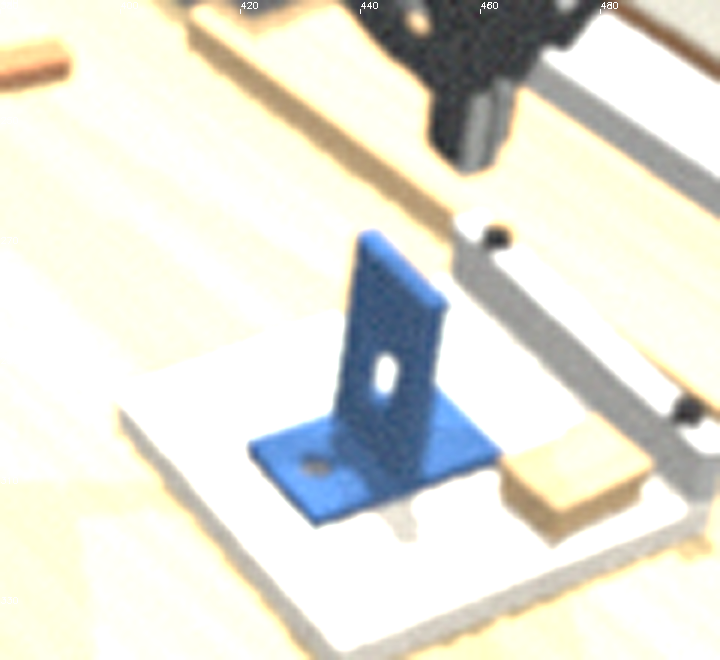

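View pics/sc22.png

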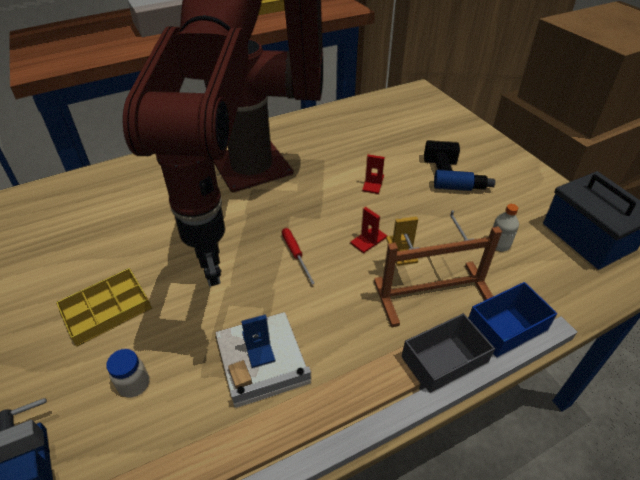

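```bash
python3 - <<'E'
from fit import *
d=load("s22");w,si=d["wrist"],d["side"]
W=lambda u,v:(220+u/4-.4,90+v/4-.4)
S=lambda u,v:(380+u/6-.45,230+v/6-.45)
o=[(w,(-45,25,8),W(350,46)),(w,(45,25,8),W(787,60)),(w,(-45,-25,8),W(346,291)),(w,(45,-25,8),W(767,300)),(w,(-27,0,8),W(431,172)),
(w,(-5,25,100),W(597,48)),(w,(5,25,100),W(663,50)),(w,(-5,-25,100),W(580,378)),(w,(5,-25,100),W(642,380)),
(si,(-45,25,8),S(249,448)),(si,(-45,-25,8),S(316,518)),(si,(45,-25,8),S(500,452)),(si,(-5,25,100),S(360,236)),(si,(-5,-25,100),S(437,308)),(si,(5,-25,100),S(447,302)),(si,(-27,0,8),S(317,464))]
x,r=fit(o,[644,-230,18,-7,0,0],True);print(x.round(2));print(np.abs(r).max(1).round(1))
R=Rn.from_euler('ZYX',[x[3],x[5],x[4]],degrees=True).as_matrix()
h=x[:3]+R@[-27,0,0];print("hole",h.round(1),"pin(w)",onz(w,W(437,171),24).round(1))
E
```

```text
[ 6.4328e+02 -2.3023e+02  1.6040e+01 -7.8700e+00  1.6000e-01 -3.0000e-02]
[0.6 0.7 0.3 0.4 0.5 0.4 0.4 0.4 0.3 1.  0.7 0.9 0.9 1.  1.1 0.6]
hole [ 616.5 -226.5   16. ] pin(w) [ 617.4 -226.3   24. ]
```

```bash
python3 -c "
from rig import *
print(get_state()['joint_velocities'].round(2)); print(finish_job())"
```

```text
[-0.11 -1.07  0.26  0.01  0.21  0.09]
the job is handed in; nothing more can be done
None
```

The blue stop now stands on the white board with the pin in its hole, and I handed the job in at about 18 s of the 72 s allowed. `finish_job` reports no verdict.

- **Off the peg:** I gripped the blue stop by its tab, raised it 17 mm and drew it about 109 mm off along the peg.
- **Set down:** I stood it across the pin at roughly 6° tilt, with the hole 14.5 mm short, and let go. It stayed standing.
- **Nudged home:** I pushed the foot's edge with the closed fingers until the hole dropped over the pin, then drew back clear of everything.

**Last checks:**
- The final fit from the wrist and side views puts the hole about 1 mm from the pin axis, with the stop about 0.2° off vertical.
- The last scene picture shows the yellow stop still hanging and the other things apparently where they were. I did not measure their positions.

**Disagreement:** the fit puts the underside at 16 mm instead of the board's 18 mm. The wrist camera gave the same 2 mm low reading when the stop hung on its peg, so I take it as calibration error, since the foot looks flat in the pictures.

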